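# Set out the stacked bar things on their mats

### The job

Take the two stacks on the sideboard apart and set each thing upright in the middle of its own place: the cup on the saucer, the jigger on the oblong bar mat, the round canister on the round cork mat, and the square canister on the square cork mat with its sides parallel to the mat's. Set things down rather than dropping them, let nothing tip over, and leave the rum bottle and the stirrer where they are.

Things in the scene. Friction and masses are not known exactly. Their poses are not given: they have to be found in the camera images.
- round_canister: Closed round steel canister with a flat wooden lid fixed on it, 66 mm in diameter, 56 mm high over all, straight-sided, about 0.3 kg. Origin: centre of its underside; z up. Stands at the bottom of one stack on the sideboard top (z = 0), with the cup or the jigger standing on its lid; which of the two varies.
- square_canister: Closed square white ceramic canister with a flat wooden lid fixed on it, 66 x 66 mm, 56 mm high over all, straight-sided, about 0.32 kg. Origin: centre of its underside; x and y at right angles to its sides, z up. Stands at the bottom of the other stack, with the cup or the jigger on its lid.
- cup: Small white ceramic cup without a handle, open at the top, 50 mm high; foot 38 mm in diameter, widening to a straight-sided 50 mm from 15 mm height up to the rim; wall 3.5 mm; about 0.12 kg. Origin: centre of its underside; z up. Starts upright on one canister's lid, within 8 mm of its middle.
- jigger: Stainless double-ended jigger standing on its small end, 72 mm high: small end 36 mm in diameter, waist 26 mm at 27 to 31 mm height, and the large open cup, straight-sided, 42 mm in diameter from 36 mm height to the top; about 0.12 kg. Origin: centre of its underside; z up. Starts upright on the other canister's lid, within 8 mm of its middle.
- round_mat: Round cork mat, 104 mm in diameter, 6 mm thick, fixed on the sideboard. Origin: centre of its underside; its top is 6 mm above that. Place of the round canister.
- square_mat: Square cork mat, 104 x 104 mm, 6 mm thick, fixed on the sideboard, x and y at right angles to its sides. Origin: centre of its underside; its top is 6 mm above that. Place of the square canister.
- saucer: White ceramic saucer, fixed on the sideboard: 120 mm in diameter, rim 11 mm high, flat middle of at least 70 mm diameter, 5 mm above the origin, which is the centre of its underside. Place of the cup.
- bar_mat: Oblong dark rubber bar mat, 75 mm along its x by 140 mm along its y, 6 mm thick, fixed on the sideboard. Origin: centre of its underside; its top is 6 mm above that. Place of the jigger.
- rum_bottle: Closed amber rum bottle, 76 mm in diameter, 240 mm tall, standing beyond the work on the right, seen from the robot; not to be disturbed. Origin: centre of its underside; z up.
- stirrer: Black plastic drink stirrer, a rod about 190 mm long and 6 mm thick with a round disc at one end (+x), lying on the sideboard beyond the work; not to be disturbed. Origin: middle of the rod at the height of the sideboard top.
There are look-alikes about, which are no part of the job. Of the things that look like the bar_mat, the smallest one is meant.

How it is judged:
By the outcome, as a careful person would: the job done as asked, in the order asked, and still so for the second after the job is handed in, with the robot touching nothing.
It also fails if it takes over 131 s, if anything falls off the work surface, if the arm or the gripper's body presses on something with over 40 N, if the wrist force passes 120 N, or if a joint passes its speed limit or range.

### The arm

A 7-joint arm with a two-finger parallel gripper is mounted at the origin on the work surface. World frame = base frame: x ahead of the robot, y to its left, z up, the work surface at z = 0. Lengths are in mm, angles in rad, forces in N, time in s.
With the tool pointing down it reaches from about 425 to 950 mm from the base axis. Payload 4.7 kg.
Tool frame: the origin (TCP) lies at the very end of the fingers, on their centre line; the grasp point (between the pads) lies 19 mm behind it (bot.pinch_z is the distance from the TCP to the grasp point, in mm); z points along the fingers, y is the direction in which the jaws open and shut (so a half turn about z gives the same grasp; the last joint's range is limited). The gripper opens to 87 mm and grips with 3 to 60 N. Pads are 19 mm wide; open, the fingers measure 117 mm over their backs; the gripper's body (75 mm by 190 mm) begins 51 mm behind the grasp point.
Start: joints at [1.116, 0.469, -0.049, 1.532, 0.024, 1.141, -0.082], TCP at [278.858, -614.728, 188.473] pointing down, gripper open.
Joint ranges: [-2.59, 2.59], [-0.33, 1.99], [-1.39, 1.29], [0.1, 2.45], [-1.04, 4.18], [0.21, 1.99], [-2.66, 2.66]. Speed limits (rad/s): [2.57, 2.57, 3.14, 3.14, 3.14, 3.14, 3.14].

### API

Orientations are given as a rotation vector (axis times angle).
In Python, from rig import bot gives the robot as it stands. The module is installed in compiled form; this text tells all that it offers.
- The arm moves only by the tool step_arm, never from a script. Its argument "motion" is one flat list of numbers, 7 for each row, row after row: the shift along the tool's x, y, z in m, then the turn, a rotation vector about the tool's x, y, z in units of 6 degrees (1.0 is 6 degrees), then the gripper command: -1 is fully open, 1 is shut, values between are in proportion. In form: [x, y, z, wx, wy, wz, jaw, x, y, z, wx, wy, wz, jaw, ...]. A call has 1 to 20 rows; each row shifts and turns the pose as measured when the row begins, along the tool's axes as they then stand; what a row does not reach is not made up. A row lasts 1/10 s, in which the tool goes at most 50 mm and 8.59 degrees, less where a joint would pass 70% of its speed; a pose out of reach is approached as far as the arm can. A call is refused whole if a number of a shift passes 0.05 or a number of a turn 1, either way. A call with a gripper value outside its range is refused whole. The fingers move at their own pace and stop on an object; "grip_force" is the grip in N (left out, the last holds). Time passes only in rows, so rows that do not move let the fingers close. It gives the time, the measured TCP pose, the force and the opening at its end, in the units of the state.
- bot.state(): the state, without advancing time (a new reading comes with each control period).
- bot.capture(name): name is "scene" or "side" or "wrist"; returns a dict with "color" (480x640x3 uint8, red, green, blue), "K" (3x3 intrinsics, pixels), "k1" (the pictures are not rectified: a ray, as slopes to the right and down, at radius r is drawn at 1 + k1 r^2 times it, then the intrinsics apply), "T" (4x4, takes a point from camera to world coordinates); the wrist camera has in their place "tool_from_camera" (4x4, takes a point from camera to tool coordinates, whose origin is the TCP and whose axes are the flange's). Camera axes: x right, y down, z forward; pixel columns grow to the right and rows downward; lengths in mm; the calibration is good to about 2 mm. A picture is of the moment at which its call begins: read the wrist's pose just before it. There is no depth.
- bot.finish_job(): hands the job in, once; it reports no verdict.
The state is a dict: "t": time; "qpos": joint angles; "qd": joint speeds; "effort": joint torques, N m; "eef_pos": TCP position; "eef_rot": TCP orientation; "ft_force": force on the tool from outside, world axes, zero at the start; "wrist_torque": the same for the moment, N m; "gripper_width": finger opening in mm.
Only numpy, scipy, OpenCV 4.12 (cv2) and the standard library are available. Lean on these libraries where they do the work, as an engineer would, in place of code of your own. Each camera call takes 0.05 s, during which the arm holds its last target. There are 200 camera calls.

## Working session

There is one attempt and no reset: what is moved stays moved. The work goes in short steps, Python scripts to look and compute and a tool call to move; the robot and the scene stay as the last step left them, time stands still between calls to the robot, and variables do not carry over. Pictures are saved under pics/ and viewed, about 12 in all and at most 16, crops included, and the job is handed in when it is done.

Besides the shell and the picture viewer there is one more tool, called after ">>>" as name(argument=value, ...) on one line, values as JSON. step_arm: Moves the arm, as the interface text tells. Its arguments: {"type":"object","properties":{"motion":{"type":"array"},"grip_force":{"type":"number"}},"required":["motion"]}

```bash
mkdir -p pics; cat > h.py <<'E'
import numpy as np, cv2
from rig import bot
from scipy.spatial.transform import Rotation as R
def cap(name,fn=None):
    s=bot.state(); c=bot.capture(name); im=cv2.cvtColor(c["color"],cv2.COLOR_RGB2BGR)
    if name=="wrist":
        T=np.eye(4);T[:3,:3]=R.from_rotvec(s["eef_rot"]).as_matrix();T[:3,3]=s["eef_pos"]
        c["T"]=T@np.array(c["tool_from_camera"])
    if fn: cv2.imwrite("pics/"+fn+".png",im)
    c["im"]=im; np.savez("pics/"+(fn or name)+".npz",im=im,K=c["K"],k1=c["k1"],T=c["T"])
    return c
def load(fn): 
    d=np.load("pics/"+fn+".npz"); return {k:d[k] for k in d}
def ray(c,uv):
    K=np.array(c["K"]);k1=float(c["k1"])
    p=cv2.undistortPoints(np.array(uv,float).reshape(-1,1,2),K,np.array([k1,0,0,0,0.])).reshape(-1,2)
    d=np.c_[p,np.ones(len(p))]@np.array(c["T"])[:3,:3].T
    return np.array(c["T"])[:3,3],d
def onz(c,uv,z):
    o,d=ray(c,uv); return o+d*((z-o[2])/d[:,2])[:,None]
def proj(c,P):
    Ti=np.linalg.inv(np.array(c["T"]));P=np.atleast_2d(P)@Ti[:3,:3].T+Ti[:3,3]
    return cv2.projectPoints(P,np.zeros(3),np.zeros(3),np.array(c["K"]),np.array([float(c["k1"]),0,0,0,0]))[0].reshape(-1,2)
E
python3 - <<'E'
from h import *
s=bot.state();print({k:np.round(v,3) for k,v in s.items()})
for n in("scene","side","wrist"):
    c=cap(n,n+"0");print(n,np.round(c["T"],3).tolist(),np.array(c["K"]).tolist(),c["k1"])
    if n=="wrist":print(np.round(c["tool_from_camera"],3).tolist())
E
```

```text
{'t': np.float64(0.0), 'qpos': array([ 1.116,  0.469, -0.049,  1.534,  0.024,  1.141, -0.082]), 'qd': array([ 0.001,  0.   ,  0.   , -0.   , -0.002, -0.001, -0.002]), 'effort': array([ 0.0000e+00, -5.0797e+01, -8.1000e-02, -2.3615e+01, -6.1000e-02,
        3.8000e-02,  0.0000e+00]), 'eef_pos': array([ 278.572, -614.105,  187.411]), 'eef_rot': array([-3.069e+00, -6.640e-01,  1.000e-03]), 'ft_force': array([-0.082, -0.334,  0.163]), 'wrist_torque': array([-0.013, -0.01 ,  0.035]), 'gripper_width': np.float64(87.233)}
scene [[0.18, 0.808, -0.561, 1345.352], [0.984, -0.14, 0.114, -255.061], [0.013, -0.573, -0.82, 1211.238], [0.0, 0.0, 0.0, 1.0]] [[568.7733292639409, 0.0, 332.699927389042], [0.0, 568.7733292639409, 242.50643119719683], [0.0, 0.0, 1.0]] 0.014935500647876954
side [[-0.728, -0.375, 0.573, -169.343], [-0.685, 0.383, -0.619, 662.929], [0.013, -0.844, -0.536, 734.467], [0.0, 0.0, 0.0, 1.0]] [[450.18564206696476, 0.0, 326.13664196328483], [0.0, 450.18564206696476, 235.82299487031307], [0.0, 0.0, 1.0]] -0.06555665922752894
wrist [[0.413, -0.879, -0.237, 343.079], [-0.911, -0.399, -0.106, -584.732], [-0.002, 0.26, -0.966, 384.35], [0.0, 0.0, 0.0, 1.0]] [[331.4180191524996, 0.0, 320.3532130876122], [0.0, 331.4180191524996, 239.80352885042413], [0.0, 0.0, 1.0]] -0.028060390007351103
[[-0.0, -0.966, -0.26, 70.908], [1.0, -0.0, 0.0, -0.51], [-0.0, -0.26, 0.966, -196.889], [0.0, 0.0, 0.0, 1.0]]
```

View pics/scene0.png

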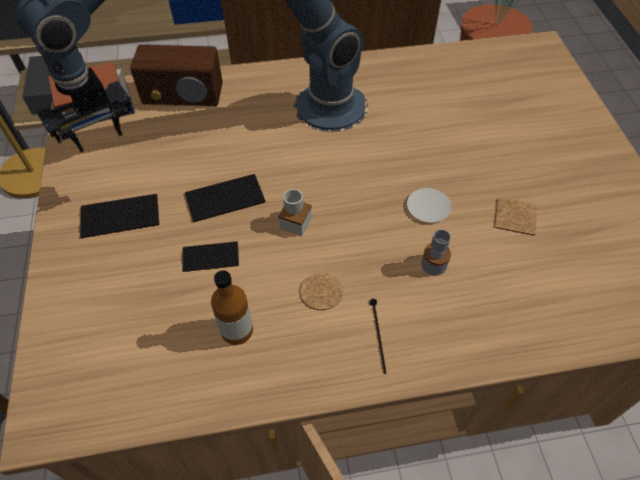

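View pics/side0.png

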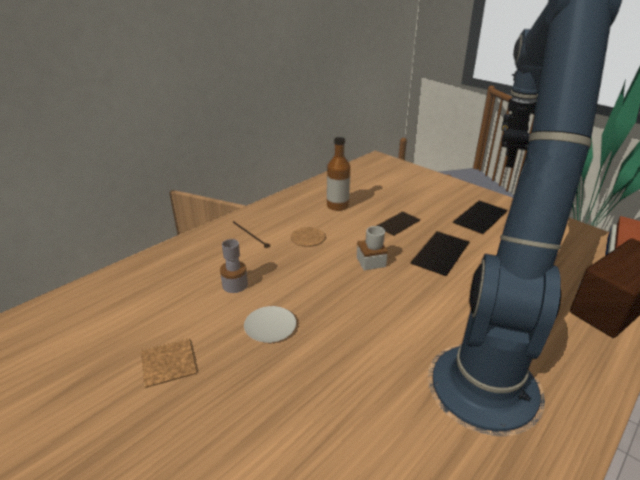

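The scene view shows the cup on the square canister (about 294,210) and the jigger on the round canister (about 437,252). The smallest bar mat is at (210,256), the round mat at (321,291), the saucer at (429,206) and the square mat at (516,216). The bottle base is near (236,330). The side view agrees.

```bash
python3 - <<'E'
from h import *
c=load("scene0");im=c["im"];hsv=cv2.cvtColor(im,cv2.COLOR_BGR2HSV)
def P(u,v,z):print((u,v),z,np.round(onz(c,[(u,v)],z)[0],1))
for seed,name in(((210,256),"bar"),((225,197),"bar2"),((120,215),"bar3")):
    m=(hsv[...,2]<60).astype(np.uint8); n,l,st,ce=cv2.connectedComponentsWithStats(m)
    k=l[seed[1],seed[0]]; cn=cv2.findContours((l==k).astype(np.uint8),0,1)[0][0]
    w=onz(c,cn.reshape(-1,2),6)[:,:2].astype(np.float32); print(name,cv2.minAreaRect(w))
# saucer
m=((hsv[...,1]<60)&(hsv[...,2]>120)).astype(np.uint8);n,l,st,ce=cv2.connectedComponentsWithStats(m)
k=l[206,429];cn=cv2.findContours((l==k).astype(np.uint8),0,1)[0][0];print("saucer",k,cv2.fitEllipse(onz(c,cn.reshape(-1,2),11)[:,:2].astype(np.float32)))
for p in((321,291,6),(516,216,6),(236,333,0),(293,218,56),(438,256,56),(293,198,106),(441,238,128)):P(*p)
print(hsv[291,321],hsv[216,516],hsv[300,380],hsv[250,350])
big=np.vstack([cv2.resize(im[170:320,170:370],(800,600),interpolation=2)]);cv2.imwrite("pics/a.png",big)
big=cv2.resize(im[170:320,370:570],(800,600),interpolation=2);cv2.imwrite("pics/b.png",big)
E
```

```text
bar ((507.712646484375, -401.18365478515625), (136.37705993652344, 72.8435287475586), 87.72295379638672)
bar2 ((320.58673095703125, -352.01910400390625), (107.27767181396484, 197.36622619628906), 10.402546882629395)
bar3 ((335.6007995605469, -630.5259399414062), (107.0819091796875, 198.4927520751953), 2.560608386993408)
saucer 10 ((444.2981872558594, 189.5433349609375), (116.2689208984375, 117.48348999023438), 150.829345703125)
(321, 291) 6 [ 657.1 -142.2    6. ]
(516, 216) 6 [518.8 411.9   6. ]
(236, 333) 0 [ 730.5 -355.6    0. ]
(293, 218) 56 [ 462.  -181.1   56. ]
(438, 256) 56 [637.9 151.2  56. ]
(293, 198) 106 [ 437.8 -175.5  106. ]
(441, 238) 128 [634.3 147.2 128. ]
[ 16 122 153] [ 15 119 152] [ 16 102 172] [ 15 105 175]
```

View pics/a.png

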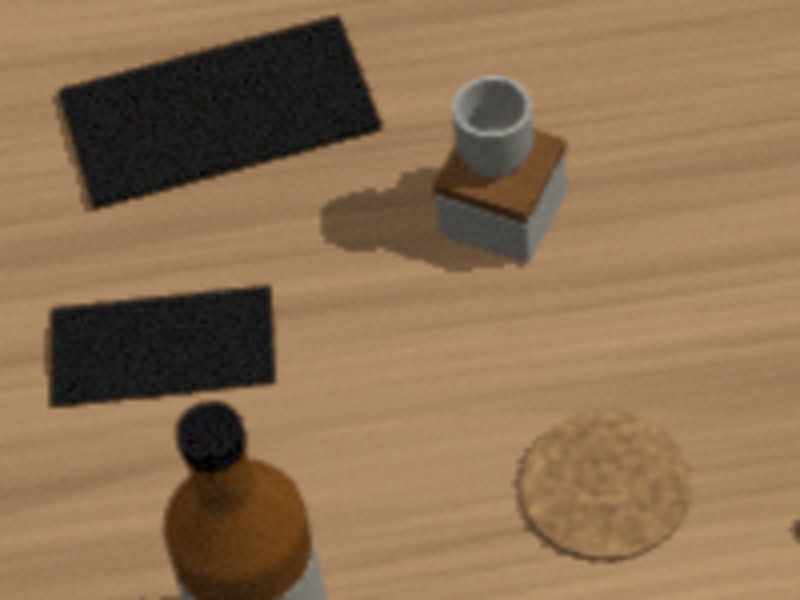

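View pics/b.png

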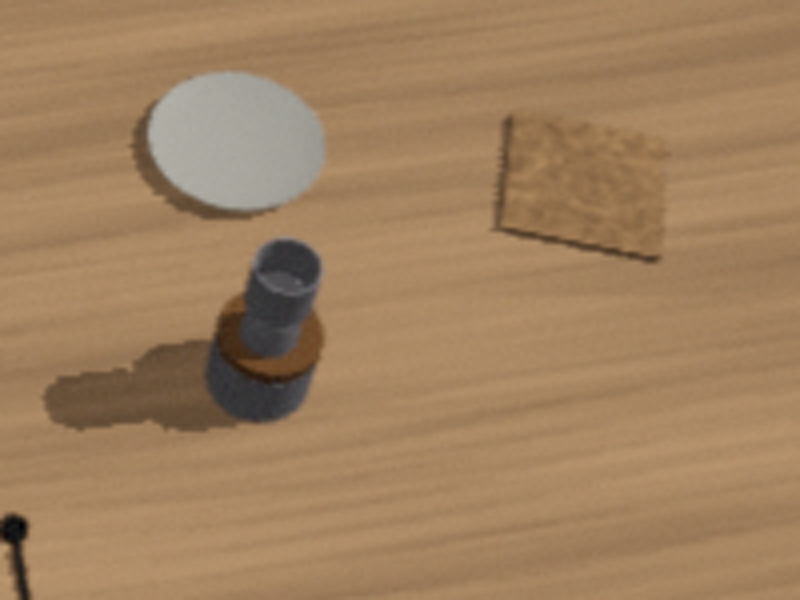

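Crop a shows the cup rim centred at about (491,108), with lid corners at (436,187), (526,217) and (566,145). Crop b shows the jigger rim centre at about (285,267), the round lid centre at about (271,337), and the square mat corners.

```bash
python3 - <<'E'
from h import *
c=load("scene0")
def A(l,o,z):return onz(c,[(o+x/4-.375,170+y/4-.375) for x,y in l],z).round(1)
q=A([(436,187),(526,217),(566,145)],170,56);print("lid",q,"c",(q[0]+q[2])/2,[np.degrees(np.arctan2(*(q[j]-q[1])[1::-1])) for j in(0,2)],np.linalg.norm(q[0]-q[1]),np.linalg.norm(q[2]-q[1]))
print("cup",A([(492,109)],170,106));print("jig",A([(285,267)],370,128),"rlid",A([(271,337)],370,56))
q=A([(510,116),(666,142),(660,258),(500,226)],370,6);print("sqm",q,q.mean(0));e=np.roll(q,-1,0)-q;print(np.degrees(np.arctan2(e[:,1],e[:,0])),np.linalg.norm(e,axis=1))
print("rm",A([(606,482)],170,6))
E
```

```text
lid [[ 450.6 -216.5   56. ]
 [ 484.  -163.5   56. ]
 [ 430.8 -129.3   56. ]] c [ 440.7 -172.9   56. ] [np.float64(-122.21866600453659), np.float64(147.2647737278924)] 62.64630874999738 63.24460451295429
cup [[ 434.1 -175.9  106. ]]
jig [[629.8 148.3 128. ]] rlid [[631.6 151.5  56. ]]
sqm [[452.8 382.5   6. ]
 [492.7 479.4   6. ]
 [584.2 438.4   6. ]
 [541.3 343.8   6. ]] [517.75  411.025   6.   ]
[  67.61986495  -24.13655157 -114.39373939  156.38081181] [104.79322497 100.2658965  103.87285497  96.59161454]
rm [[ 654.7 -141.5    6. ]]
```

```bash
cat >> h.py <<'E'
def go(x,y,z,jaw):
    "total shift in tool axes (m, as of now, straight) and turn (units of 6deg) to TCP x,y,z with jaw axis at angle jaw (deg, mod 180)"
    s=bot.state();M=R.from_rotvec(s["eef_rot"]);cur=np.degrees(np.arctan2(*M.as_matrix()[1::-1,1]))
    jaw=cur+(jaw-cur+90)%180-90; a=np.radians(jaw+90)
    G=np.c_[[np.cos(a),np.sin(a),0],[np.sin(a),-np.cos(a),0],[0,0,-1]]
    d=np.array([x,y,z])-s["eef_pos"];Gr=R.from_matrix(G)
    print("t %.1f pos %s jaw %.1f w %.1f q7 %.2f F %s"%(s["t"],s["eef_pos"].round(1),cur,s["gripper_width"],s["qpos"][6],np.round(s["ft_force"],1)))
    print(" world d",d.round(1)," shift tool-now m",(M.inv().apply(d)/1000).round(4)," shift tool-after",(Gr.inv().apply(d)/1000).round(4)," turn",np.degrees((M.inv()*Gr).as_rotvec()/6).round(3))
E
python3 -c "
from h import *
go(434,-176,190,-32)"
```

```text
t 0.1 pos [ 278.6 -614.3  187.6] jaw -65.6 w 87.1 q7 -0.08 F [ 0.8 -0.2  0.2]
 world d [155.4 438.3   2.4]  shift tool-now m [ 0.3225 -0.3349 -0.0019]  shift tool-after [ 0.454  -0.1005 -0.0024]  turn [-1.4e-02 -4.0e-03 -5.6e+00]
```

>>> step_arm(motion=[0,0,0,0,0,-0.95,-1,0,0,0,0,0,-0.95,-1,0,0,0,0,0,-0.95,-1,0,0,0,0,0,-0.95,-1,0,0,0,0,0,-0.95,-1,0,0,0,0,0,-0.9,-1,0.04,-0.009,0,0,0,0,-1,0.04,-0.009,0,0,0,0,-1,0.04,-0.009,0,0,0,0,-1,0.04,-0.009,0,0,0,0,-1,0.04,-0.009,0,0,0,0,-1,0.04,-0.009,0,0,0,0,-1,0.04,-0.009,0,0,0,0,-1,0.04,-0.009,0,0,0,0,-1,0.04,-0.009,0,0,0,0,-1,0.04,-0.009,0,0,0,0,-1,0.04,-0.009,0,0,0,0,-1,0,0,0,0,0,0,-1])

```text
t: 1.95
eef_pos: [416.4, -167.0, 182.8]
eef_rot: [-2.719, -1.554, 0.003]
ft_force: [0.2, 0.1, -0.4]
gripper_width: 87.0
```

```bash
python3 -c "
from h import *
go(434,-176,165,-32)
cap('wrist','w1')"
```

```text
t 1.9 pos [ 416.4 -167.   182.8] jaw -30.5 w 87.0 q7 -0.31 F [ 0.2  0.1 -0.4]
 world d [ 17.6  -9.  -17.8]  shift tool-now m [0.0012 0.0199 0.0177]  shift tool-after [0.0017 0.0197 0.0178]  turn [-0.088 -0.027  0.25 ]
```

View pics/w1.png

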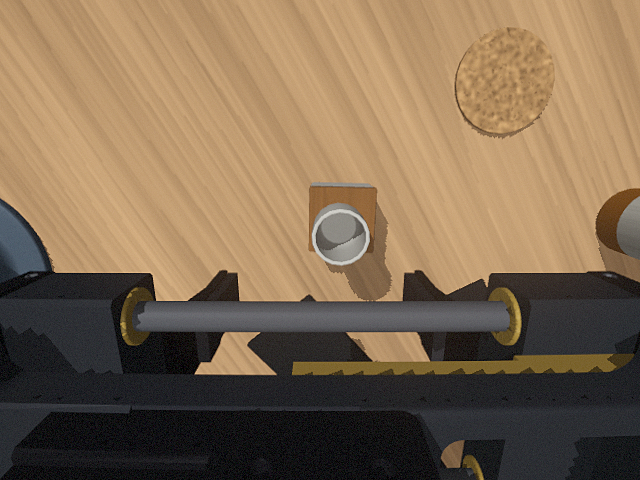

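The wrist view shows the cup rim as a circle centred at about (341,236), the lid below it with its back edge at y≈185, and the round mat at about (505,81).

```bash
python3 - <<'E'
from h import *
c=load("w1");im=c["im"];hsv=cv2.cvtColor(im,cv2.COLOR_BGR2HSV)
m=((hsv[...,1]<50)&(hsv[...,2]>150)).astype(np.uint8);m[:195]=0;m[270:]=0;m[:,:300]=0;m[:,385:]=0
cn=max(cv2.findContours(m,0,1)[0],key=cv2.contourArea).reshape(-1,2)
cn=cn[cn[:,1]>222]
w=onz(c,cn,106)[:,:2]
A=np.c_[2*w,np.ones(len(w))];s=np.linalg.lstsq(A,(w**2).sum(1),rcond=None)[0];print("cup c",s[:2],"r",np.sqrt(s[2]+s[0]**2+s[1]**2),len(w))
# lid: brown
print(hsv[195,330],hsv[215,372],hsv[240,312],hsv[150,340])
m=((hsv[...,1]>135)&(hsv[...,2]<150)&(hsv[...,2]>60)).astype(np.uint8);m[:180]=0;m[252:]=0;m[:,:300]=0;m[:,385:]=0
pts=lambda P,z:onz(c,P,z)[:,:2]
L=[];Rr=[];T=[]
for v in range(194,246,2):
    u=np.where(m[v])[0]
    if len(u): L.append((u.min()-.5,v));Rr.append((u.max()+.5,v))
for u in range(316,372,2):
    v=np.where(m[:,u])[0]
    if len(v):T.append((u,v.min()-.5))
for n,P in(("L",L),("R",Rr),("T",T)):
    w=pts(P,56).astype(np.float32);l=cv2.fitLine(w,cv2.DIST_HUBER,0,.01,.01).ravel();print(n,np.degrees(np.arctan2(l[1],l[0]))%180,l[2:]);
    res=(w-l[2:])@[-l[1],l[0]];print(P[0],P[-1],np.abs(res).max())
cv2.imwrite("pics/m.png",m*255)
# round mat
m=((hsv[...,1]>90)).astype(np.uint8)
print("mat approx",onz(c,[(505,80)],6))
E
```

```text
cup c [ 430.05545299 -175.21441336] r 24.20676839793505 108
[ 15 154 146] [ 16 157 145] [ 20  21 179] [ 17 103 198]
L 58.969078 [ 404.4751  -160.87637]
(np.float64(309.5), 194) (np.float64(308.5), 244) 0.98509496
R 58.16504 [ 464.36487 -188.47684]
(np.float64(375.5), 194) (np.float64(372.5), 244) 0.60825646
T 148.15897 [ 449.34546 -142.58676]
(316, np.float64(186.5)) (370, np.float64(187.5)) 0.6138797
mat approx [[ 654.18679648 -139.51555199    6.        ]]
```

>>> step_arm(motion=[0.001,0.01,0.015,-0.09,-0.03,0.25,-1,0,0.0075,0.025,0,0,0,-1,0,0,0,0,0,0,-1])

```text
t: 2.3
eef_pos: [430.5, -181.4, 142.1]
eef_rot: [2.75, 1.511, -0.004]
ft_force: [-0.4, -0.3, 1.0]
gripper_width: 87.3
```

```bash
python3 -c "
from h import *
go(431,-175.5,72,-32)"
```

```text
t 2.3 pos [ 430.5 -181.4  142.1] jaw -32.4 w 87.3 q7 -0.38 F [-0.4 -0.3  1. ]
 world d [  0.5   5.9 -70.1]  shift tool-now m [ 0.0056 -0.0029  0.07  ]  shift tool-after [ 0.0053 -0.0027  0.0701]  turn [ 0.024  0.039 -0.071]
```

>>> step_arm(motion=[0.005,-0.003,0.02,0,0,0,-1,0,0,0.02,0,0,0,-1,0,0,0.02,0,0,0,-1,0,0,0.01,0,0,0,-1,0,0,0,0,0,0,-1])

```text
t: 2.8
eef_pos: [430.4, -181.8, 73.1]
eef_rot: [2.753, 1.497, -0.004]
ft_force: [0.4, -0.0, -0.3]
gripper_width: 87.2
```

```bash
python3 -c "
from h import *
go(431,-175.5,72,-32)"
```

```text
t 2.8 pos [ 430.4 -181.8   73.1] jaw -32.9 w 87.2 q7 -0.45 F [ 0.4 -0.  -0.3]
 world d [ 0.6  6.3 -1.1]  shift tool-now m [ 0.0057 -0.0029  0.001 ]  shift tool-after [ 0.0057 -0.0028  0.0011]  turn [ 0.055  0.057 -0.158]
```

>>> step_arm(motion=[0.005,-0.003,0,0,0,-0.15,-1,0,0,0,0,0,0,-1])

```text
t: 3.0
eef_pos: [431.4, -176.6, 74.6]
eef_rot: [2.74, 1.517, -0.002]
ft_force: [-0.3, 0.3, 0.2]
gripper_width: 86.9
```

```bash
python3 -c "
from h import *
go(431,-175.5,72,-32)"
```

```text
t 3.0 pos [ 431.4 -176.6   74.6] jaw -32.1 w 86.9 q7 -0.45 F [-0.3  0.3  0.2]
 world d [-0.4  1.1 -2.6]  shift tool-now m [ 0.0007 -0.0009  0.0026]  shift tool-after [ 0.0007 -0.0009  0.0026]  turn [ 0.074  0.056 -0.01 ]
```

>>> step_arm(motion=[0,0,0,0,0,0,0.2,0,0,0,0,0,0,0.4,0,0,0,0,0,0,1,0,0,0,0,0,0,1,0,0,0,0,0,0,1,0,0,0,0,0,0,1,0,0,0,0,0,0,1], grip_force=15)

```text
t: 3.7
eef_pos: [433.1, -177.1, 77.0]
eef_rot: [2.736, 1.516, 0.002]
ft_force: [0.6, 0.3, 0.0]
gripper_width: 39.3
```

>>> step_arm(motion=[0,0,-0.01,0,0,0,1,0,0,-0.02,0,0,0,1,0,0,-0.03,0,0,0,1,0,0,-0.03,0,0,0,1,0,0,-0.03,0,0,0,1,0,0,0,0,0,0,1])

```text
t: 4.3
eef_pos: [431.9, -174.9, 203.8]
eef_rot: [2.737, 1.518, 0.002]
ft_force: [0.3, -0.2, 0.5]
gripper_width: 1.1
```

```bash
python3 -c "
from h import *
go(445,189.5,185,28)"
```

```text
t 4.3 pos [ 431.9 -174.9  203.8] jaw -32.0 w 1.1 q7 -0.34 F [ 0.3 -0.2  0.5]
 world d [ 13.1 364.4 -18.8]  shift tool-now m [ 0.3162 -0.182   0.0153]  shift tool-after [0.3156 0.1827 0.0188]  turn [ 0.072  0.098 -9.995]
```

```bash
python3 -c "
from h import *
cap('wrist','w2');c=cap('scene','s2');cv2.imwrite('pics/s2c.png',cv2.resize(c['im'][100:300,170:437],(800,600)))"
```

```text
(no output)
```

View pics/w2.png

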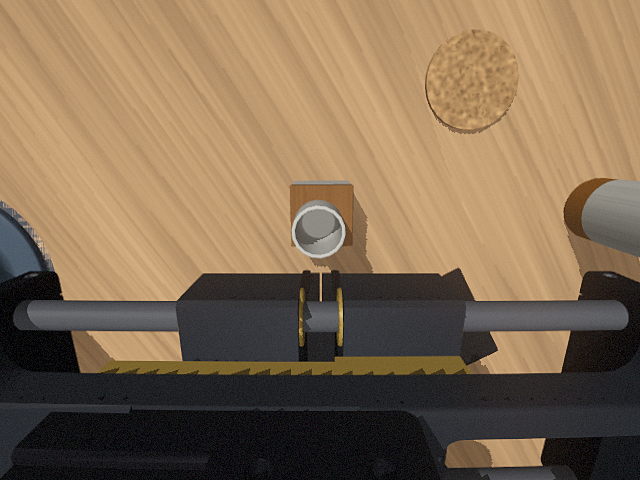

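View pics/s2c.png

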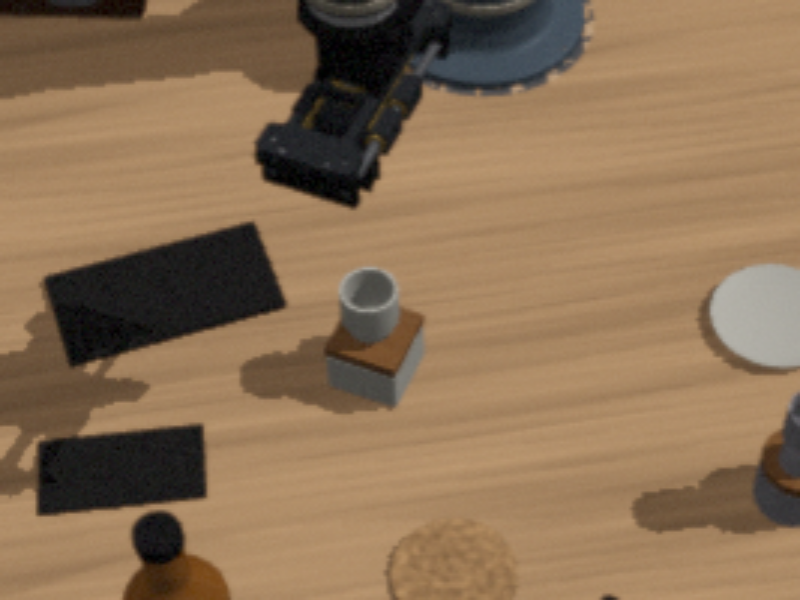

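```bash
python3 -c "
from h import *
s=bot.state();c=load('s2');w=load('w2')
print(proj(c,s['eef_pos']), proj(c,[431,-175,106]),proj(w,s['eef_pos']),proj(w,[431,-175,106]))
print((proj(c,s['eef_pos'])-[170,100])*3, s['qpos'].round(3),s['eef_pos'])
for z in (150,200,250,300): print(z,onz(c,[(280,166)],z).round(0))"
```

```text
[[291.17425018 169.92518078]] [[292.79773107 195.89887154]] [[317.00931965 267.27806411]] [[318.8014593  231.36878818]]
[[363.52275053 209.77554235]] [ 0.696  0.136 -0.444  1.981  0.076  1.037 -0.341] [ 429.28312271 -174.40562918  200.29745636]
150 [[ 366. -196.  150.]]
200 [[ 412. -199.  200.]]
250 [[ 458. -202.  250.]]
300 [[ 504. -204.  300.]]
```

The wrist view (w2) shows the cup untouched at (318,232), and the scene crop confirms nothing moved. The fingers shut above the cup even though the reported TCP was z≈77. In w1 the fingertips look nearer to the camera than the TCP frame says, so I'll check where they really are.

>>> step_arm(motion=[0,0,0,0,0,0,-1,0,0,0,0,0,0,-1,0,0,0,0,0,0,-1,0,0,0,0,0,0,-1,0,0,0,0,0,0,-1,0,0,0,0,0,0,-1,0,0,0,0,0,0,-1])

```text
t: 5.1
eef_pos: [426.2, -173.3, 196.0]
eef_rot: [-2.746, -1.524, 0.014]
ft_force: [-0.2, 0.5, -0.3]
gripper_width: 48.6
```

```bash
python3 -c "
from h import *
s=bot.state();c=cap('side','d3');w=cap('wrist','w3')
M=R.from_rotvec(s['eef_rot']).as_matrix()
P=np.array([s['eef_pos']+M@[x,y,z] for x,y,z in ((0,0,0),(0,43.5,0),(0,-43.5,0),(0,0,-30))])
print(s['eef_pos'],s['gripper_width']);p=proj(c,P);print(p.round(0));q=proj(w,P);print(q.round(0))
print(((p-[300,90])*[3,3]).round())
im=c['im'].copy()
a=cv2.resize(im[90:290,300:500],(600,600),interpolation=2)
b=cv2.resize(w['im'][230:380,180:460],(800,428),interpolation=2)
print(((q-[180,230])*2.857).round())
cv2.imwrite('pics/a3.png',a);cv2.imwrite('pics/b3.png',b)"
```

```text
[ 426.16093796 -173.30347883  196.00448678] 48.612522321649
[[378. 201.]
 [372. 193.]
 [384. 209.]
 [379. 190.]]
[[321. 268.]
 [390. 268.]
 [252. 268.]
 [321. 287.]]
[[234. 333.]
 [217. 310.]
 [252. 357.]
 [236. 301.]]
[[403. 108.]
 [600. 108.]
 [205. 108.]
 [403. 162.]]
```

View pics/a3.png

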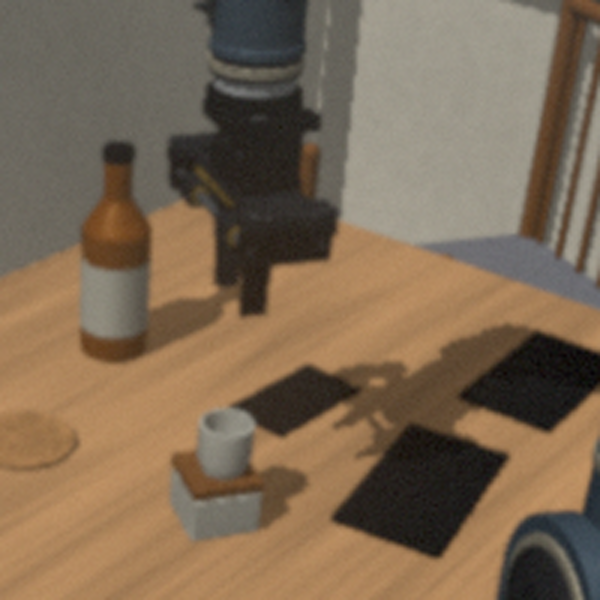

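View pics/b3.png

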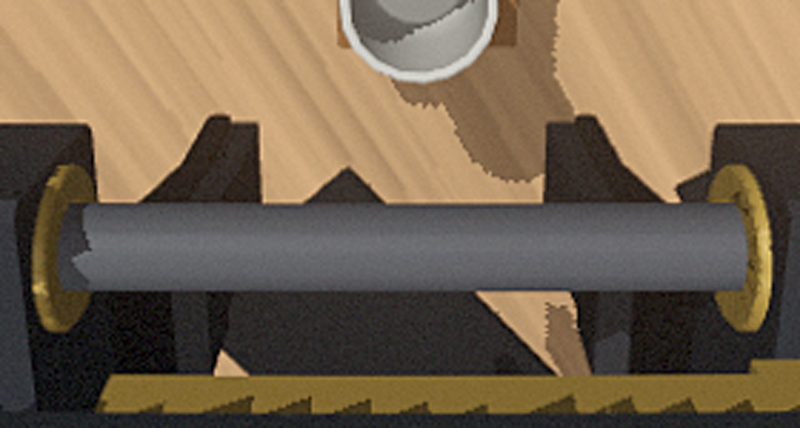

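Both views agree that the real fingertips sit about 31 mm behind the reported TCP. In the side crop the tips are near (225,285) and (253,313), midpoint about (239,299). The reported TCP projects to (234,333) and the point 30 mm behind it to (236,301). I'll work with that offset.

```bash
python3 -c "
from h import *
print(bot.pinch_z);go(431,-175.5,46,-32)"
```

```text
18.700000000000003
t 5.2 pos [ 426.2 -173.3  196.1] jaw -31.9 w 56.2 q7 -0.34 F [ 0.5 -0.1  0.4]
 world d [   4.8   -2.2 -150.1]  shift tool-now m [0.0018 0.006  0.1501]  shift tool-after [0.0007 0.0052 0.1501]  turn [-0.047  0.069  0.011]
```

>>> step_arm(motion=[0.001,0.005,0.02,0,0.07,0,-1,0,0,0.03,0,0,0,-1,0,0,0,0,0,0,-1])

```text
t: 5.5
eef_pos: [432.1, -175.7, 146.1]
eef_rot: [-2.746, -1.524, -0.0]
ft_force: [-0.9, 0.6, 0.5]
gripper_width: 80.3
```

```bash
python3 -c "
from h import *
go(431,-175.5,46,-32)"
```

```text
t 5.5 pos [ 432.1 -175.7  146.1] jaw -32.0 w 80.3 q7 -0.37 F [-0.9  0.6  0.5]
 world d [  -1.1    0.2 -100.1]  shift tool-now m [-0.0004 -0.0009  0.1001]  shift tool-after [-0.0004 -0.001   0.1001]  turn [-0.011 -0.006  0.008]
```

>>> step_arm(motion=[0,0,0.02,0,0,0,-1,0,0,0.025,0,0,0,-1,0,0,0.025,0,0,0,-1,0,0,0.02,0,0,0,-1,0,0,0.01,0,0,0,-1,0,0,0,0,0,0,-1])

```text
t: 6.1
eef_pos: [438.3, -178.0, 49.8]
eef_rot: [2.741, 1.519, 0.01]
ft_force: [0.4, -0.4, 0.0]
gripper_width: 86.8
```

```bash
python3 -c "
from h import *
go(431,-175.5,46,-32)"
```

```text
t 6.1 pos [ 438.3 -178.    49.8] jaw -32.0 w 86.8 q7 -0.47 F [ 0.4 -0.4  0. ]
 world d [-7.3  2.5 -3.8]  shift tool-now m [-0.0017 -0.0076  0.0037]  shift tool-after [-0.0017 -0.0075  0.0038]  turn [ 0.094 -0.019 -0.   ]
```

>>> step_arm(motion=[-0.0015,-0.007,0.003,0.09,0,0,-1,0,0,0,0,0,0,-1])

```text
t: 6.3
eef_pos: [432.6, -176.0, 48.4]
eef_rot: [2.747, 1.522, 0.005]
ft_force: [-1.2, 1.1, 0.5]
gripper_width: 87.3
```

```bash
python3 -c "
from h import *
go(431,-175.5,46,-32)"
```

```text
t 6.3 pos [ 432.6 -176.    48.4] jaw -32.0 w 87.3 q7 -0.47 F [-1.2  1.1  0.5]
 world d [-1.6  0.5 -2.4]  shift tool-now m [-0.0005 -0.0016  0.0024]  shift tool-after [-0.0005 -0.0016  0.0024]  turn [ 0.025 -0.022 -0.002]
```

>>> step_arm(motion=[0,-0.0015,0,0,0,0,0.1,0,0,0,0,0,0,0.1,0,0,0,0,0,0,0.1,0,0,0,0,0,0,0.1,0,0,0,0,0,0,1,0,0,0,0,0,0,1,0,0,0,0,0,0,1,0,0,0,0,0,0,1,0,0,0,0,0,0,1], grip_force=15)

```text
t: 7.2
eef_pos: [432.8, -175.8, 50.9]
eef_rot: [2.744, 1.52, 0.009]
ft_force: [0.4, 0.5, 0.5]
gripper_width: 49.9
```

>>> step_arm(motion=[0,0,-0.01,0,0,0,1,0,0,-0.02,0,0,0,1,0,0,-0.025,0,0,0,1,0,0,-0.025,0,0,0,1,0,0,0,0,0,-0.9,1,0,0,0,0,0,-0.9,1,0,0,0,0,0,-0.9,1,0,0,0,0,0,-0.9,1,0,0,0,0,0,-0.9,1,0,0,0,0,0,0,1])

```text
t: 8.2
eef_pos: [431.8, -175.0, 138.8]
eef_rot: [2.29, 2.139, 0.008]
ft_force: [-1.0, -0.2, -0.8]
gripper_width: 50.1
```

```bash
python3 -c "
from h import *
go(445,189.5,110,0)"
```

```text
t 8.2 pos [ 431.8 -175.   138.8] jaw -3.9 w 50.1 q7 0.09 F [-1.  -0.2 -0.8]
 world d [ 13.2 364.5 -28.8]  shift tool-now m [ 0.3646 -0.0119  0.028 ]  shift tool-after [0.3645 0.0132 0.0288]  turn [ 0.089  0.022 -0.649]
```

>>> step_arm(motion=[0.015,0.001,0,0,0,-0.6,1,0.03,0.001,0,0,0,0,1,0.035,0.001,0,0,0,0,1,0.035,0.001,0,0,0,0,1,0.035,0.001,0,0,0,0,1,0.035,0.001,0,0,0,0,1,0.035,0.001,0,0,0,0,1,0.035,0.001,0,0,0,0,1,0.035,0.001,0,0,0,0,1,0.035,0.001,0,0,0,0,1,0.02,0.001,0,0,0,0,1,0.01,0,0,0,0,0,1,0,0,0,0,0,0,1])

```text
t: 9.5
eef_pos: [439.5, 206.4, 141.5]
eef_rot: [2.202, 2.229, 0.016]
ft_force: [-0.6, -0.4, -0.4]
gripper_width: 49.6
```

```bash
python3 - <<'E'
from h import *
go(445,189.5,40,0)
c=cap('wrist','w4');hsv=cv2.cvtColor(c['im'],cv2.COLOR_BGR2HSV)
print(proj(c,[[445,189.5,11],[432,-175,56]]))
E
```

```text
t 9.5 pos [439.5 206.4 141.5] jaw 0.7 w 49.6 q7 -0.76 F [-0.6 -0.4 -0.4]
 world d [   5.5  -16.9 -101.5]  shift tool-now m [-0.0171  0.004   0.1015]  shift tool-after [-0.0169  0.0055  0.1015]  turn [ 0.125 -0.013  0.118]
[[323.98310937 240.22011192]
 [309.45363202 541.91618656]]
```

View pics/w4.png

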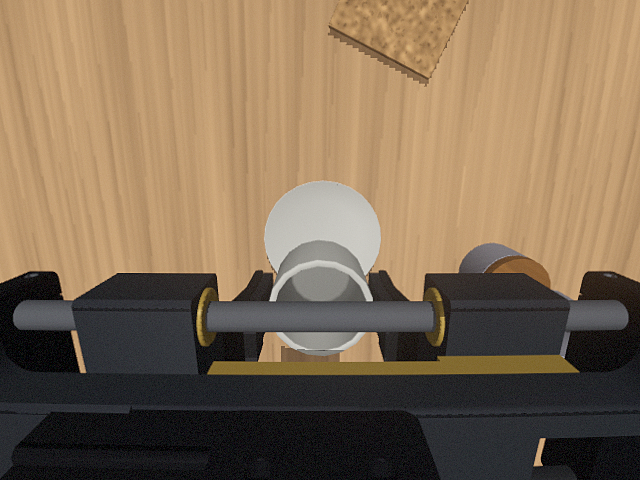

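The wrist view shows the cup held upright between the fingers, with its rim around (321,307). The saucer's upper arc is clear, from (265,235) over (322,181) to (380,235), so I'll fit it.

```bash
cat >> h.py <<'E'
def circ(w):
    w=np.asarray(w)[:,:2];s=np.linalg.lstsq(np.c_[2*w,np.ones(len(w))],(w**2).sum(1),rcond=None)[0]
    return s[:2].round(1),round(float(np.sqrt(s[2]+s[0]**2+s[1]**2)),1)
E
python3 - <<'E'
from h import *
c=load('w4');hsv=cv2.cvtColor(c['im'],cv2.COLOR_BGR2HSV)
m=((hsv[...,1]<50)&(hsv[...,2]>120)).astype(np.uint8);m[262:]=0;m[:,:255]=0;m[:,390:]=0
cn=max(cv2.findContours(m,0,1)[0],key=cv2.contourArea).reshape(-1,2);cn=cn[cn[:,1]<255]
print(circ(onz(c,cn,11)))
E
```

```text
(array([443.2, 190.4]), 59.1)
```

>>> step_arm(motion=[-0.016,0.004,0.02,0.12,0,0.1,1,0,0,0.025,0,0,0,1,0,0,0.025,0,0,0,1,0,0,0.02,0,0,0,1,0,0,0.01,0,0,0,1,0,0,0,0,0,0,1])

```text
t: 10.15
eef_pos: [446.1, 178.8, 38.8]
eef_rot: [2.231, 2.204, -0.005]
ft_force: [0.1, -0.2, -0.3]
gripper_width: 50.0
```

```bash
python3 -c "
from h import *
go(444,190,1,0)"
```

```text
t 10.2 pos [446.1 178.8  38.8] jaw -0.7 w 50.0 q7 -0.87 F [ 0.1 -0.2 -0.3]
 world d [ -2.1  11.2 -37.8]  shift tool-now m [ 0.0114 -0.0023  0.0378]  shift tool-after [ 0.0112 -0.0021  0.0378]  turn [ 0.021  0.061 -0.116]
```

>>> step_arm(motion=[0.011,-0.002,0.01,0,0.06,-0.1,1,0,0,0.01,0,0,0,1,0,0,0,0,0,0,1])

```text
t: 10.45
eef_pos: [445.9, 190.3, 19.1]
eef_rot: [2.222, 2.216, 0.008]
ft_force: [-0.7, -0.1, -1.4]
gripper_width: 49.6
```

```bash
python3 -c "
from h import *
go(444,190,1,0)"
```

```text
t 10.4 pos [445.9 190.3  19.1] jaw -0.2 w 49.6 q7 -0.91 F [-0.7 -0.1 -1.4]
 world d [ -1.9  -0.3 -18.1]  shift tool-now m [-0.0003 -0.002   0.0181]  shift tool-after [-0.0003 -0.0019  0.0181]  turn [ 0.055 -0.011 -0.028]
```

>>> step_arm(motion=[0.001,-0.002,0.006,0.05,0,0,1,0.001,0,0.004,0,0,0,1,0,0,0,0,0,0,1])

```text
t: 10.75
eef_pos: [444.3, 193.3, 9.0]
eef_rot: [-2.224, -2.219, -0.004]
ft_force: [-0.6, -0.7, -0.3]
gripper_width: 50.0
```

```bash
python3 -c "
from h import *
go(444,190,1,0)"
```

```text
t 10.8 pos [444.3 193.3   9. ] jaw -0.1 w 50.0 q7 -0.93 F [-0.6 -0.7 -0.3]
 world d [-0.3 -3.3 -8. ]  shift tool-now m [-0.0033 -0.0003  0.008 ]  shift tool-after [-0.0033 -0.0003  0.008 ]  turn [ 0.016 -0.017 -0.02 ]
```

>>> step_arm(motion=[-0.003,0,0.004,0,0,0,1,0,0,0.002,0,0,0,1,0,0,0,0,0,0,1])

```text
t: 11.05
eef_pos: [444.7, 190.1, 2.7]
eef_rot: [2.224, 2.219, 0.005]
ft_force: [-0.3, -0.4, -0.4]
gripper_width: 50.0
```

>>> step_arm(motion=[0,0,0.002,0,0,0,1,0,0,0,0,0,0,1])

```text
t: 11.25
eef_pos: [444.8, 189.9, 0.7]
eef_rot: [2.224, 2.218, 0.005]
ft_force: [0.1, 0.7, -1.2]
gripper_width: 49.9
```

```bash
python3 -c "
from h import *
go(444,190,0,0)"
```

```text
t 11.2 pos [444.8 189.9   0.7] jaw -0.1 w 49.9 q7 -0.93 F [ 0.1  0.7 -1.2]
 world d [-0.8  0.1 -0.7]  shift tool-now m [ 0.0001 -0.0008  0.0007]  shift tool-after [ 0.0001 -0.0008  0.0007]  turn [ 0.025 -0.018 -0.024]
```

Now in 1 mm steps until contact.

>>> step_arm(motion=[0,0,0.0015,0,0,0,1,0,0,0,0,0,0,1])

```text
t: 11.45
eef_pos: [445.2, 190.4, 0.0]
eef_rot: [2.223, 2.218, 0.006]
ft_force: [0.0, -0.1, -1.4]
gripper_width: 50.0
```

>>> step_arm(motion=[0,0,0.0015,0,0,0,1,0,0,0,0,0,0,1])

```text
t: 11.65
eef_pos: [445.5, 190.6, 0.1]
eef_rot: [2.222, 2.217, 0.006]
ft_force: [-0.5, -0.3, -1.6]
gripper_width: 49.9
```

>>> step_arm(motion=[0,0,0.0015,0,0,0,1,0,0,0,0,0,0,1])

```text
t: 11.85
eef_pos: [446.0, 190.8, -0.1]
eef_rot: [2.221, 2.215, 0.006]
ft_force: [-0.2, 0.4, -1.5]
gripper_width: 49.9
```

>>> step_arm(motion=[0,-0.001,0.003,0,0,0,1,0,0,0,0,0,0,1])

```text
t: 12.05
eef_pos: [446.8, 191.2, -1.2]
eef_rot: [2.219, 2.214, 0.01]
ft_force: [0.1, 0.5, -1.9]
gripper_width: 49.8
```

>>> step_arm(motion=[0,-0.001,0.003,0,0,0,1,0,0,0,0,0,0,1])

```text
t: 12.25
eef_pos: [447.5, 191.8, -2.6]
eef_rot: [2.217, 2.212, 0.014]
ft_force: [0.5, 0.8, -1.1]
gripper_width: 49.7
```

>>> step_arm(motion=[0,0,0.003,0,0,0,1,0,0,0,0,0,0,1])

```text
t: 12.45
eef_pos: [448.0, 192.3, -4.4]
eef_rot: [2.215, 2.211, 0.015]
ft_force: [0.2, 0.3, -0.9]
gripper_width: 49.7
```

```bash
python3 -c "
from h import *
go(444,190,0,0)
c=cap('side','d5');w=cap('wrist','w5')
print(proj(c,[444,190,5]))
a=cv2.resize(c['im'][240:370,205:345],(560,520),interpolation=2)
b=cv2.resize(w['im'][200:380,220:420],(240,216))
o=np.zeros((520,800,3),np.uint8);o[:,:560]=a;o[:216,560:]=b;cv2.imwrite('pics/e5.png',o)"
```

```text
t 12.4 pos [448.  192.3  -4.4] jaw -0.1 w 49.7 q7 -0.96 F [ 0.2  0.3 -0.9]
 world d [-4.  -2.3  4.4]  shift tool-now m [-0.0023 -0.0039 -0.0045]  shift tool-after [-0.0023 -0.004  -0.0044]  turn [ 0.139  0.013 -0.017]
[[268.9857128  324.33969707]]
```

View pics/e5.png

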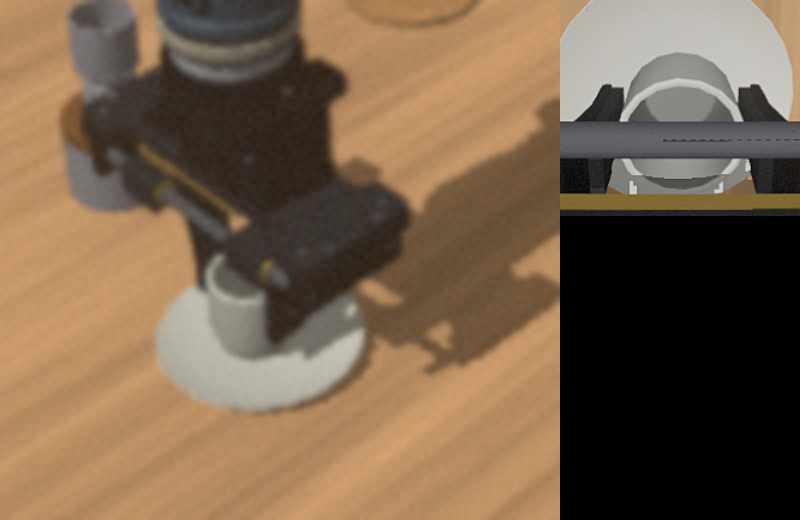

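>>> step_arm(motion=[-0.002,-0.004,-0.002,0.14,0,0,1,0,0,0,0,0,0,1])

```text
t: 12.75
eef_pos: [443.3, 189.9, -3.4]
eef_rot: [-2.223, -2.218, 0.004]
ft_force: [0.5, 0.3, -1.3]
gripper_width: 50.0
```

>>> step_arm(motion=[0,-0.001,0.004,0,0,0,1,0,0,0,0,0,0,1])

```text
t: 12.95
eef_pos: [443.1, 190.5, -6.5]
eef_rot: [-2.224, -2.219, 0.002]
ft_force: [-0.2, -0.1, -0.9]
gripper_width: 49.9
```

```bash
python3 -c "
from h import *
go(444,190,0,0);print(bot.state()['wrist_torque'].round(2))"
```

```text
t 12.9 pos [443.1 190.5  -6.5] jaw -0.1 w 49.9 q7 -0.95 F [-0.2 -0.1 -0.9]
 world d [ 0.9 -0.5  6.5]  shift tool-now m [-0.0005  0.0009 -0.0065]  shift tool-after [-0.0005  0.0009 -0.0065]  turn [-0.01   0.004 -0.022]
[-0.03 -0.12 -0.  ]
```

>>> step_arm(motion=[0,0.0005,0.0025,0,0,0,1,0,0,0,0,0,0,1])

```text
t: 13.15
eef_pos: [443.2, 190.8, -7.8]
eef_rot: [2.223, 2.219, -0.003]
ft_force: [-0.3, 0.5, -1.6]
gripper_width: 49.7
```

>>> step_arm(motion=[0,0,0.0025,0,0,0,1,0,0,0,0,0,0,1])

```text
t: 13.35
eef_pos: [443.4, 191.1, -9.1]
eef_rot: [2.222, 2.219, -0.003]
ft_force: [0.5, 0.0, -1.7]
gripper_width: 50.1
```

```bash
python3 -c "
from h import *
go(444,190,0,0);s=bot.state();print(s['wrist_torque'].round(2),s['effort'].round(1))"
```

```text
t 13.3 pos [443.4 191.1  -9.1] jaw -0.1 w 50.1 q7 -0.95 F [ 0.5  0.  -1.7]
 world d [ 0.6 -1.1  9.1]  shift tool-now m [-0.0011  0.0006 -0.0091]  shift tool-after [-0.0011  0.0006 -0.0091]  turn [-0.003  0.025 -0.014]
[ 0.01 -0.13 -0.02] [ -0.1 -40.3  -5.9 -14.1  -0.    0.   -0. ]
```

```bash
python3 -c "
from h import *
c=cap('side','d6');s=cap('scene','s6');w=cap('wrist','w6')
P=[[444,190,5],[444,190,11],[444,190,55]]
print(((proj(c,P)-[230,270])*[5,5]).round(),((proj(s,P)-[389,156])*[5,5]).round())
a=cv2.resize(c['im'][270:360,230:310],(400,450),interpolation=2)
b=cv2.resize(s['im'][156:246,389:469],(400,450),interpolation=2)
cv2.imwrite('pics/e6.png',np.hstack([a,b]))"
```

```text
[[195. 272.]
 [194. 262.]
 [189. 190.]] [[197. 249.]
 [199. 242.]
 [211. 189.]]
```

View pics/e6.png

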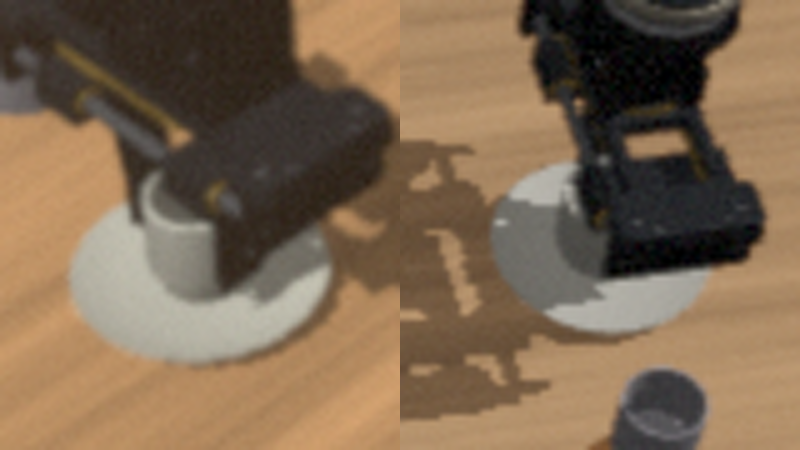

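The side half shows the cup's foot (bottom edge about (190,298)) still a few mm above the saucer floor, which agrees with the force reading. I'll keep lowering until it touches.

>>> step_arm(motion=[-0.001,0,0.0025,0,0,0,1,0,0,0,0,0,0,1])

```text
t: 13.7
eef_pos: [443.5, 191.4, -10.5]
eef_rot: [2.221, 2.22, -0.002]
ft_force: [0.1, 0.1, -1.5]
gripper_width: 50.0
```

>>> step_arm(motion=[0,0,0.0025,0,0,0,1,0,0,0,0,0,0,1])

```text
t: 13.9
eef_pos: [443.6, 191.7, -11.8]
eef_rot: [2.22, 2.219, -0.002]
ft_force: [0.3, -0.1, 0.0]
gripper_width: 49.9
```

>>> step_arm(motion=[0,0,0.0025,0,0,0,1,0,0,0,0,0,0,1])

```text
t: 14.1
eef_pos: [443.7, 191.8, -13.3]
eef_rot: [2.219, 2.219, -0.003]
ft_force: [0.4, -0.5, -1.4]
gripper_width: 50.0
```

>>> step_arm(motion=[-0.001,0,0.0025,0,0,0,1,0,0,0,0,0,0,1])

```text
t: 14.3
eef_pos: [443.9, 192.0, -14.6]
eef_rot: [2.218, 2.219, -0.001]
ft_force: [0.7, -0.8, -1.8]
gripper_width: 49.7
```

>>> step_arm(motion=[0,0,0.0025,0,0,0,1,0,0,0,0,0,0,1])

```text
t: 14.5
eef_pos: [444.0, 192.2, -16.2]
eef_rot: [2.217, 2.219, -0.001]
ft_force: [-0.0, -0.6, -0.6]
gripper_width: 49.5
```

```bash
python3 -c "
from h import *
c=cap('side','d7');a=load('d6')['im'];b=c['im']
def sh(x0,x1,y0,y1):
    f=lambda i:cv2.resize(cv2.cvtColor(i[y0-6:y1+6,x0-4:x1+4],6).astype(np.float32),None,fx=4,fy=4,interpolation=2)
    t=f(a)[24:-24,16:-16];r=cv2.matchTemplate(f(b),t,cv2.TM_CCOEFF_NORMED);p=cv2.minMaxLoc(r);return (p[3][0]-16)/4,(p[3][1]-24)/4,p[1]
print('cup',sh(256,275,312,333),'grip',sh(290,309,288,305), 'exp per 7mm',proj(c,[444,190,30])-proj(c,[444,190,37]))
A=cv2.resize(a[270:360,230:310],(400,450),interpolation=2);B=cv2.resize(b[270:360,230:310],(400,450),interpolation=2)
cv2.imwrite('pics/e7.png',np.hstack([A,B]))"
```

```text
cup (-0.5, 0.75, 0.9284011125564575) grip (-0.5, 2.75, 0.9626064300537109) exp per 7mm [[0.17920917 2.29783501]]
```

View pics/e7.png

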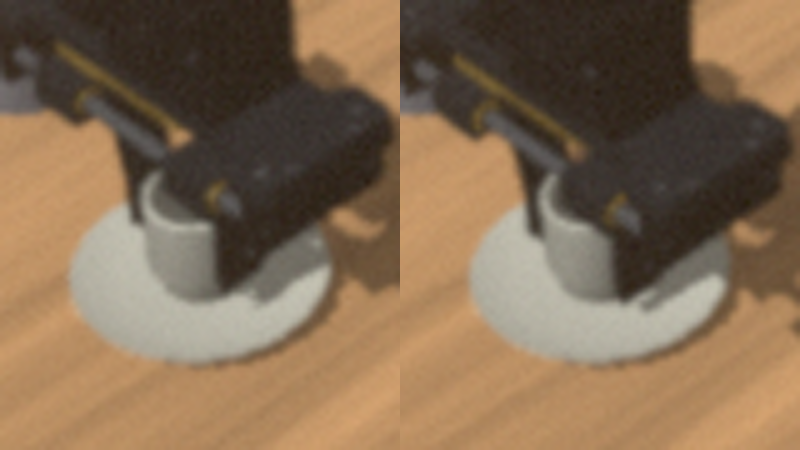

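The cup has not moved between these two frames (foot edge at y≈298 in both) while the gripper slid down around it. So the cup is already standing on the saucer, and the force reading misses light contact. I'll open and back off.

>>> step_arm(motion=[0,0,0,0,0,0,-0.5,0,0,0,0,0,0,-0.5,0,0,0,0,0,0,-0.5,0,0,0,0,0,0,-0.5,0,0,-0.01,0,0,0,-0.5,0,0,-0.02,0,0,0,-0.5,0,0,-0.03,0,0,0,-0.7,0,0,-0.04,0,0,0,-1,0,0,-0.04,0,0,0,-1,0,0,-0.04,0,0,0,-1,0,0,0,0,0,0,-1])

```text
t: 15.65
eef_pos: [442.4, 192.8, 170.8]
eef_rot: [2.218, 2.223, -0.006]
ft_force: [0.2, 1.0, 0.1]
gripper_width: 86.2
```

```bash
python3 - <<'E'
from h import *
go(631,149,215,0)
c=cap('wrist','w8');hsv=cv2.cvtColor(c['im'],cv2.COLOR_BGR2HSV)
m=((hsv[...,1]<50)&(hsv[...,2]>100)).astype(np.uint8);m[:,:220]=0;m[:,430:]=0;m[272:]=0
cn=max(cv2.findContours(m,0,1)[0],key=cv2.contourArea).reshape(-1,2);cn=cn[cn[:,1]<265]
print('saucer',circ(onz(c,cn,11)), proj(c,[[444,190,11],[444,190,55]]))
o=np.hstack([cv2.resize(c['im'][150:300,220:420],(800,600),interpolation=2)]);cv2.imwrite('pics/e8.png',o)
E
```

```text
t 15.7 pos [442.4 192.8 170.8] jaw 0.1 w 86.2 q7 -0.70 F [0.2 1.  0.1]
 world d [188.6 -43.8  44.2]  shift tool-now m [-0.0444  0.1885 -0.0444]  shift tool-after [-0.0438  0.1886 -0.0442]  turn [-0.018  0.035  0.022]
saucer (array([443.2, 190.2]), 59.2) [[322.23478302 220.12513103]
 [322.39473459 229.46961416]]
```

View pics/e8.png

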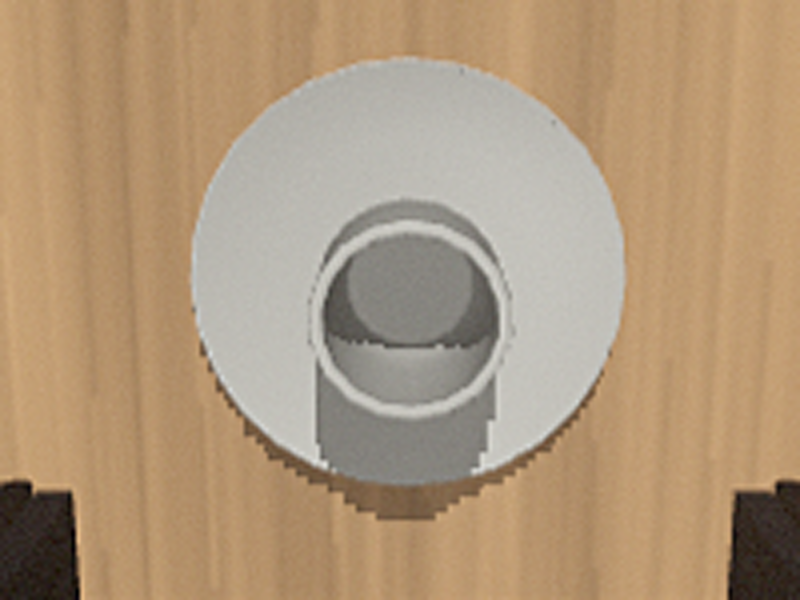

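The crop shows the cup upright, with its rim centre at (411,318), i.e. image (322.6,229.4). A perfectly centred cup would be at (322.4,229.5), so it is centred. Next is the jigger.

>>> step_arm(motion=[0,0.01,-0.022,0,0,0,-1,-0.007,0.03,-0.022,0,0,0,-1,-0.007,0.03,0,0,0,0,-1,-0.007,0.03,0,0,0,0,-1,-0.007,0.03,0,0,0,0,-1,-0.007,0.03,0,0,0,0,-1,-0.007,0.025,0,0,0,0,-1,0,0,0,0,0,0,-1])

```text
t: 16.5
eef_pos: [625.7, 145.5, 202.7]
eef_rot: [-2.211, -2.225, 0.04]
ft_force: [-0.2, -1.3, -0.8]
gripper_width: 87.0
```

```bash
python3 - <<'E'
from h import *
go(631,149,160,0)
c=cap('wrist','w9');hsv=cv2.cvtColor(c['im'],cv2.COLOR_BGR2HSV)
p=proj(c,[[631,149,128],[631,149,56]]);print(p)
u,v=p[0].round().astype(int)
m=((hsv[...,1]<70)).astype(np.uint8);m[:v-60]=0;m[271:]=0;m[:,:u-60]=0;m[:,u+60:]=0
n,l,st,ce=cv2.connectedComponentsWithStats(m);print(l[v,u],st[1:6])
cv2.imwrite('pics/m9.png',m*255)
k=l[v,u] or 1+np.argmax(st[1:,4]);cn=max(cv2.findContours((l==k).astype(np.uint8),0,1)[0],key=cv2.contourArea).reshape(-1,2)
for v0 in(v-8,v,v+6):print(circ(onz(c,cn[(cn[:,1]>v0)&(cn[:,1]<269)],128)))
# round lid brown
b=((hsv[...,1]>130)&(hsv[...,2]<160)&(hsv[...,2]>50)).astype(np.uint8);b[:v-90]=0;b[271:]=0;b[:,:u-70]=0;b[:,u+70:]=0
cb=max(cv2.findContours(b,0,1)[0],key=cv2.contourArea);print('lid',cv2.boundingRect(cb))
h=cv2.convexHull(cb).reshape(-1,2);print(circ(onz(c,h,56)))
E
```

```text
t 16.5 pos [625.7 145.5 202.7] jaw 0.3 w 87.0 q7 -0.56 F [-0.2 -1.3 -0.8]
 world d [  5.3   3.5 -42.7]  shift tool-now m [0.0041 0.0062 0.0425]  shift tool-after [0.0035 0.0053 0.0427]  turn [-0.205  0.139  0.059]
[[328.66961542 232.67747948]
 [328.49179742 215.37767131]]
2 [[ 302  176   46   15  153]
 [ 300  197   50   58 2176]]
(array([627.5, 150.8]), 20.4)
(array([627.5, 150.7]), 20.3)
(array([627.5, 150.8]), 20.4)
lid (292, 180, 63, 50)
(array([625.1, 153.6]), 32.5)
```

>>> step_arm(motion=[0.005,0.002,0.02,-0.2,0.14,0,-1,0,0,0.025,0,0,0,-1,0,0,0.025,0,0,0,-1,0,0,0,0,0,0,-1])

```text
t: 16.95
eef_pos: [619.0, 154.0, 128.2]
eef_rot: [-2.202, -2.232, 0.009]
ft_force: [-0.2, -1.0, -1.0]
gripper_width: 86.7
```

```bash
python3 -c "
from h import *
go(627.5,150.8,62,0)"
```

```text
t 16.9 pos [619.  154.  128.2] jaw 0.8 w 86.7 q7 -0.60 F [-0.2 -1.  -1. ]
 world d [  8.5  -3.2 -66.2]  shift tool-now m [-0.0034  0.0091  0.0661]  shift tool-after [-0.0032  0.0085  0.0662]  turn [-0.081 -0.007  0.129]
```

>>> step_arm(motion=[-0.003,0.009,0,-0.08,0,0.13,-1,0,0,0.02,0,0,0,-1,0,0,0.02,0,0,0,-1,0,0,0.02,0,0,0,-1,0,0,0,0,0,0,-1])

```text
t: 17.45
eef_pos: [631.7, 153.4, 73.1]
eef_rot: [2.219, 2.217, 0.014]
ft_force: [-0.3, 0.8, -0.4]
gripper_width: 87.3
```

```bash
python3 -c "
from h import *
go(627.5,150.8,62,0)"
```

```text
t 17.4 pos [631.7 153.4  73.1] jaw -0.0 w 87.3 q7 -0.65 F [-0.3  0.8 -0.4]
 world d [ -4.2  -2.6 -11.1]  shift tool-now m [-0.0026 -0.0043  0.011 ]  shift tool-after [-0.0026 -0.0042  0.0111]  turn [ 0.095 -0.029 -0.008]
```

>>> step_arm(motion=[-0.0025,-0.004,0.006,0.09,-0.03,0,-1,0,0,0.005,0,0,0,-1,0,0,0,0,0,0,-1])

```text
t: 17.75
eef_pos: [630.2, 151.7, 65.6]
eef_rot: [2.221, 2.217, 0.008]
ft_force: [0.2, -0.5, 0.2]
gripper_width: 87.2
```

```bash
python3 -c "
from h import *
go(627.5,150.8,62,0)"
```

```text
t 17.8 pos [630.2 151.7  65.6] jaw -0.1 w 87.2 q7 -0.65 F [ 0.2 -0.5  0.2]
 world d [-2.7 -0.9 -3.6]  shift tool-now m [-0.0009 -0.0027  0.0036]  shift tool-after [-0.0009 -0.0027  0.0036]  turn [ 0.058 -0.012 -0.015]
```

>>> step_arm(motion=[-0.001,-0.003,0.003,0.06,0,0,-0.5,0,0,0,0,0,0,-0.2])

```text
t: 17.95
eef_pos: [627.8, 150.9, 63.8]
eef_rot: [-2.223, -2.219, -0.003]
ft_force: [0.6, 0.2, -0.6]
gripper_width: 77.9
```

```bash
python3 -c "
from h import *
go(627.5,150.8,62,0)"
```

```text
t 17.9 pos [627.8 150.9  63.8] jaw -0.1 w 77.9 q7 -0.65 F [ 0.6  0.2 -0.6]
 world d [-0.3 -0.1 -1.8]  shift tool-now m [-0.0001 -0.0003  0.0018]  shift tool-after [-0.0001 -0.0003  0.0018]  turn [ 0.014 -0.016 -0.018]
```

>>> step_arm(motion=[0,0,0.001,0,0,0,-0.15,0,0,0,0,0,0,-0.15,0,0,0,0,0,0,-0.1,0,0,0,0,0,0,1,0,0,0,0,0,0,1,0,0,0,0,0,0,1,0,0,0,0,0,0,1,0,0,0,0,0,0,1], grip_force=15)

```text
t: 18.75
eef_pos: [628.2, 151.1, 63.5]
eef_rot: [2.223, 2.219, 0.005]
ft_force: [-0.1, 0.6, -0.1]
gripper_width: 42.3
```

```bash
python3 -c "
from h import *
go(508,-401,180,0)"
```

```text
t 18.8 pos [628.2 151.1  63.5] jaw -0.1 w 42.3 q7 -0.65 F [-0.1  0.6 -0.1]
 world d [-120.2 -552.1  116.5]  shift tool-now m [-0.5521 -0.1189 -0.118 ]  shift tool-after [-0.5521 -0.1202 -0.1165]  turn [ 0.025 -0.019 -0.018]
```

>>> step_arm(motion=[0,0,-0.01,0,0,0,1,0,0,-0.025,0,0,0,1,0,0,-0.03,0,0,0,1,0,0,-0.03,0,0,0,1,-0.015,-0.003,0,0,0,0,1,-0.03,-0.007,0,0,0,0,1,-0.04,-0.009,0,0,0,0,1,-0.04,-0.009,0,0,0,0,1,-0.04,-0.009,0,0,0,0,1,-0.04,-0.009,0,0,0,0,1,-0.04,-0.009,0,0,0,0,1,-0.04,-0.009,0,0,0,0,1,-0.04,-0.009,0,0,0,0,1,-0.04,-0.009,0,0,0,0,1,-0.04,-0.009,0,0,0,0,1,-0.04,-0.009,0,0,0,0,1,-0.04,-0.009,0,0,0,0,1,-0.02,-0.006,0,0,0,0,1,0,0,0,0,0,0,1])

```text
t: 20.65
eef_pos: [491.4, -382.4, 152.5]
eef_rot: [-2.218, -2.205, 0.018]
ft_force: [0.4, 0.3, -1.7]
gripper_width: 42.1
```

```bash
python3 - <<'E'
from h import *
go(508,-401,150,0)
E
```

```text
t 20.6 pos [ 491.4 -382.4  152.5] jaw -0.4 w 42.1 q7 0.34 F [ 0.4  0.3 -1.7]
 world d [ 16.6 -18.6  -2.5]  shift tool-now m [-0.0185  0.0168  0.0022]  shift tool-after [-0.0186  0.0166  0.0025]  turn [-0.171 -0.015 -0.059]
```

>>> step_arm(motion=[-0.009,0.008,0,-0.17,0,0,1,-0.009,0.008,0,0,0,0,1,0,0,0,0,0,0,1])

```text
t: 20.95
eef_pos: [508.0, -399.4, 151.3]
eef_rot: [-2.225, -2.215, -0.005]
ft_force: [0.8, -0.6, -0.9]
gripper_width: 42.5
```

```bash
python3 - <<'E'
from h import *
go(508,-401,13.5,0)
c=cap('wrist','w10');hsv=cv2.cvtColor(c['im'],cv2.COLOR_BGR2HSV)
e=np.array([[470.5,-331,6],[545.5,-331,6],[545.5,-390,6],[470.5,-390,6]]);p=proj(c,e);print(p.round())
m=((hsv[...,2]<60)&(hsv[...,1]<120)).astype(np.uint8);m[275:]=0
cv2.imwrite('pics/m10.png',m*255)
va=int(p[0,1]);vb=int(p[2,1])
L=[];Rr=[]
for v in range(va+8,min(vb,262),3):
    u=np.where(m[v,int(p[0,0])-40:int(p[1,0])+40])[0]+int(p[0,0])-40
    if len(u):L.append((u.min()-.5,v));Rr.append((u.max()+.5,v))
T=[]
for u in range(int(p[0,0])+10,int(p[1,0])-8,3):
    v=np.where(m[va-25:va+30,u])[0]
    if len(v):T.append((u,v.min()+va-25-.5))
for P in(L,Rr,T):
    w=onz(c,P,6)[:,:2].astype(np.float32);l=cv2.fitLine(w,cv2.DIST_HUBER,0,.01,.01).ravel();print(len(P),P[0],P[-1],l.round(3),w.mean(0),np.abs((w-l[2:])@[-l[1],l[0]]).max())
E
```

```text
t 20.9 pos [ 508.  -399.4  151.3] jaw -0.3 w 42.5 q7 0.35 F [ 0.8 -0.6 -0.9]
 world d [  -0.    -1.6 -137.8]  shift tool-now m [-2.100e-03 -1.000e-04  1.378e-01]  shift tool-after [-0.0016 -0.      0.1378]  turn [ 0.003 -0.037 -0.042]
[[283. 155.]
 [357. 154.]
 [356. 212.]
 [285. 213.]]
2 (np.float64(282.5), 186) (np.float64(282.5), 204) [ 3.30000e-02  9.99000e-01  4.68993e+02 -3.71554e+02] [ 468.99255 -371.55444] 0.0002528727
2 (np.float64(283.5), 186) (np.float64(283.5), 204) [ 3.20000e-02  9.99000e-01  4.70026e+02 -3.71560e+02] [ 470.0261 -371.5601] 2.1517277e-05Traceback (most recent call last):
  File "<stdin>", line 17, in <module>
  File "h.py", line 20, in onz
    o,d=ray(c,uv); return o+d*((z-o[2])/d[:,2])[:,None]
        ~~~^^^^^^
  File "h.py", line 16, in ray
    p=cv2.undistortPoints(np.array(uv,float).reshape(-1,1,2),K,np.array([k1,0,0,0,0.])).reshape(-1,2)
      ~~~~~~~~~~~~~~~~~~~^^^^^^^^^^^^^^^^^^^^^^^^^^^^^^^^^^^^^^^^^^^^^^^^^^^^^^^^^^^^^^
cv2.error: OpenCV(4.12.0) /io/opencv/modules/calib3d/src/undistort.dispatch.cpp:347: error: (-215:Assertion failed) CV_IS_MAT(_src) && CV_IS_MAT(_dst) && (_src->rows == 1 || _src->cols == 1) && (_dst->rows == 1 || _dst->cols == 1) && _src->cols + _src->rows - 1 == _dst->rows + _dst->cols - 1 && (CV_MAT_TYPE(_src->type) == CV_32FC2 || CV_MAT_TYPE(_src->type) == CV_64FC2) && (CV_MAT_TYPE(_dst->type) == CV_32FC2 || CV_MAT_TYPE(_dst->type) == CV_64FC2) in function 'cvUndistortPointsInternal'
```

Mask too narrow (noisy saturation on black). Use value only.

```bash
python3 - <<'E'
from h import *
c=load('w10');g=cv2.GaussianBlur(c['im'],(3,3),0).max(2)
print(g[170:260:10,310:312].tolist()[:6], g[120,320])
m=(g<80)
va,l0,r0=155,283,357
L=[];Rr=[];T=[]
for v in range(163,205,3):
    u=np.where(m[v,250:390])[0]+250
    if len(u):L.append((u.min()-.5,v));Rr.append((u.max()+.5,v))
for u in range(293,350,3):
    v=np.where(m[130:190,u])[0]+130
    if len(v):T.append((u,v.min()-.5))
for P in(L,Rr,T):
    if len(P)<4:print(P);continue
    w=onz(c,P,6)[:,:2].astype(np.float32);l=cv2.fitLine(w,cv2.DIST_HUBER,0,.01,.01).ravel();print(len(P),P[0],P[-1],l.round(3),w.mean(0),np.abs((w-l[2:])@[-l[1],l[0]]).max())
E
```

```text
[[90, 90], [88, 89], [83, 84], [83, 83], [83, 82], [79, 79]] 236
[(np.float64(283.5), 199)]
[(np.float64(284.5), 199)]
[]
```

```bash
sed -i 's/x/x/' h.py; python3 - <<'E'
from h import *
c=load('w10');g=cv2.GaussianBlur(c['im'],(3,3),0).max(2)
m=(g<130)
L=[];Rr=[];T=[]
for v in range(163,205,3):
    u=np.where(m[v,250:390])[0]+250
    if len(u):L.append((u.min()-.5,v));Rr.append((u.max()+.5,v))
for u in range(293,350,3):
    v=np.where(m[130:190,u])[0]+130
    if len(v):T.append((u,v.min()-.5))
for P in(L,Rr,T):
    if len(P)<4:print(P);continue
    w=onz(c,P,6)[:,:2].astype(np.float32);l=cv2.fitLine(w,cv2.DIST_HUBER,0,.01,.01).ravel();print(len(P),P[0],P[-1],l.round(3),w.mean(0),np.abs((w-l[2:])@[-l[1],l[0]]).max())
E
```

```text
14 (np.float64(282.5), 163) (np.float64(282.5), 202) [ 3.30000e-02  9.99000e-01  4.69411e+02 -3.58795e+02] [ 469.4103  -358.81235] 0.002821982
14 (np.float64(355.5), 163) (np.float64(353.5), 202) [ 3.90000e-02  9.99000e-01  5.43286e+02 -3.58881e+02] [ 543.30804 -359.15616] 0.55911285
19 (293, np.float64(153.5)) (347, np.float64(155.5)) [ 9.99000e-01 -4.60000e-02  5.09438e+02 -3.31275e+02] [ 507.9305  -331.22906] 0.49269593
```

>>> step_arm(motion=[-0.002,-0.002,0.02,0,-0.03,0,1,0,0,0.03,0,0,0,1,0,0,0.03,0,0,0,1,0,0,0.02,0,0,0,1,0,0,0.01,0,0,0,1,0,0,0,0,0,0,1])

```text
t: 21.6
eef_pos: [512.1, -392.5, 40.2]
eef_rot: [2.21, 2.231, 0.007]
ft_force: [-1.1, 0.3, -1.2]
gripper_width: 42.0
```

```bash
python3 -c "
from h import *
go(505.3,-401.2,13.5,0)"
```

```text
t 21.6 pos [ 512.1 -392.5   40.2] jaw 0.5 w 42.0 q7 0.29 F [-1.1  0.3 -1.2]
 world d [ -6.8  -8.7 -26.7]  shift tool-now m [-0.0087 -0.007   0.0266]  shift tool-after [-0.0087 -0.0068  0.0267]  turn [ 0.04  -0.021  0.089]
```

>>> step_arm(motion=[-0.0085,-0.007,0.008,0.04,0,0.09,1,0,0,0.008,0,0,0,1,0,0,0,0,0,0,1])

```text
t: 21.9
eef_pos: [506.9, -401.9, 25.7]
eef_rot: [2.219, 2.22, 0.003]
ft_force: [0.2, 0.4, -0.7]
gripper_width: 42.2
```

```bash
python3 -c "
from h import *
go(505.3,-401.2,13.5,0)"
```

```text
t 21.9 pos [ 506.9 -401.9   25.7] jaw 0.0 w 42.2 q7 0.29 F [ 0.2  0.4 -0.7]
 world d [ -1.6   0.7 -12.2]  shift tool-now m [ 0.0007 -0.0016  0.0122]  shift tool-after [ 0.0007 -0.0016  0.0122]  turn [0.031 0.001 0.004]
```

>>> step_arm(motion=[0.0005,-0.002,0.006,0.03,0,0,1,0,0,0.003,0,0,0,1,0,0,0,0,0,0,1])

```text
t: 22.2
eef_pos: [505.3, -402.3, 17.2]
eef_rot: [2.22, 2.219, -0.0]
ft_force: [-1.6, 0.2, -1.7]
gripper_width: 42.0
```

```bash
python3 -c "
from h import *
go(505.3,-401.2,13.5,0)"
```

```text
t 22.2 pos [ 505.3 -402.3   17.2] jaw -0.0 w 42.0 q7 0.28 F [-1.6  0.2 -1.7]
 world d [ 0.   1.1 -3.7]  shift tool-now m [0.0011 0.     0.0037]  shift tool-after [0.0011 0.     0.0037]  turn [ 0.015  0.016 -0.005]
```

>>> step_arm(motion=[0.001,0,0.003,0,0,0,1,0,0,0,0,0,0,1])

```text
t: 22.4
eef_pos: [505.6, -401.2, 14.2]
eef_rot: [2.22, 2.219, 0.0]
ft_force: [-0.1, 0.2, -1.3]
gripper_width: 41.9
```

>>> step_arm(motion=[0,0,0.003,0,0,0,1,0,0,0,0,0,0,1])

```text
t: 22.6
eef_pos: [506.5, -402.2, 13.8]
eef_rot: [2.218, 2.217, -0.001]
ft_force: [-0.0, 0.0, -1.7]
gripper_width: 41.7
```

>>> step_arm(motion=[0,0,0.002,0,0,0,1,0,0,0,0,0,0,1])

```text
t: 22.8
eef_pos: [507.3, -402.7, 13.3]
eef_rot: [2.217, 2.216, -0.002]
ft_force: [0.4, -0.7, -1.4]
gripper_width: 41.9
```

>>> step_arm(motion=[0.001,-0.002,-0.0005,0,0,0,1,0,0,0,0,0,0,1])

```text
t: 23.0
eef_pos: [505.0, -401.5, 13.2]
eef_rot: [2.217, 2.216, -0.002]
ft_force: [-0.4, -0.5, 0.8]
gripper_width: 41.9
```

```bash
python3 -c "
from h import *
go(505.3,-401.2,13.5,0)"
```

```text
t 23.0 pos [ 505.  -401.5   13.2] jaw -0.0 w 41.9 q7 0.27 F [-0.4 -0.5  0.8]
 world d [0.3 0.3 0.3]  shift tool-now m [ 0.0003  0.0003 -0.0003]  shift tool-after [ 0.0003  0.0003 -0.0003]  turn [ 0.04   0.054 -0.004]
```

>>> step_arm(motion=[0,0,0,0.04,0.05,0,0,0,0,0,0,0,0,-0.2,0,0,0,0,0,0,-0.4,0,0,0,0,0,0,-0.6,0,0,0,0,0,0,-0.6,0,0,-0.01,0,0,0,-0.6,0,0,-0.03,0,0,0,-0.6,0,0,-0.04,0,0,0,-1,0,0,-0.04,0,0,0,-1,0,0,-0.04,0,0,0,-1,0,0,-0.02,0,0,0,-1,0,0,0,0,0,0,-1])

```text
t: 24.2
eef_pos: [505.6, -400.6, 203.4]
eef_rot: [2.22, 2.222, 0.002]
ft_force: [-0.4, -0.6, 0.1]
gripper_width: 86.5
```

```bash
python3 - <<'E'
from h import *
go(443,-172,150,-31.7)
c=cap('wrist','w11');hsv=cv2.cvtColor(c['im'],cv2.COLOR_BGR2HSV)
p=proj(c,[[505.3,-401.2,78]]);print(p);s=cap('scene','s11');print(proj(s,[505.3,-401.2,78]))
cv2.imwrite('pics/e11.png',np.hstack([cv2.resize(c['im'][110:290,220:420],(500,450)),cv2.resize(s['im'][200:320,160:240],(300,450))]))
E
```

```text
t 24.2 pos [ 505.6 -400.6  203.4] jaw 0.1 w 86.5 q7 0.38 F [-0.4 -0.6  0.1]
 world d [-62.6 228.6 -53.4]  shift tool-now m [ 0.2287 -0.0624  0.0535]  shift tool-after [ 0.1616 -0.1734  0.0534]  turn [ 0.009 -0.007  5.294]
[[320.02319346 225.51861484]]
[[205.33383851 238.69477035]]
```

View pics/e11.png

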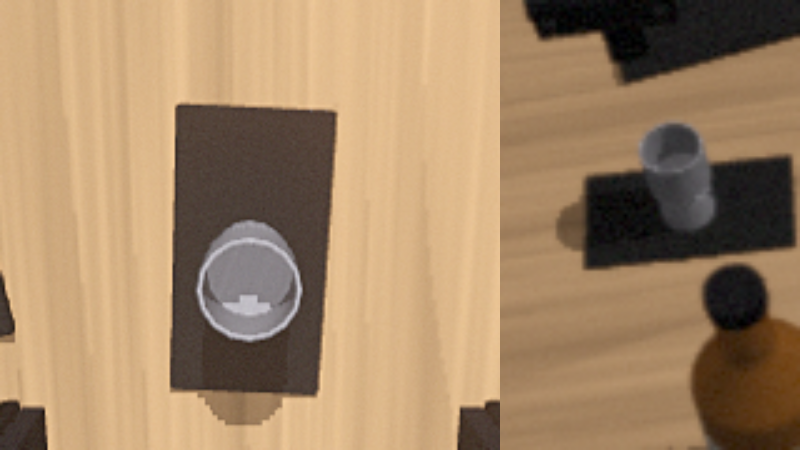

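The jigger stands upright on the mat, rim centre at crop (250,289). The mat corners are at about (177,104), (336,112), (317,395) and (171,388).

```bash
python3 -c "
from h import *
c=load('w11');q=onz(c,[(220+x/2.5-.3,110+y/2.5-.3) for x,y in((177,104),(336,112),(317,395),(171,388))],6);print(q.round(1),q.mean(0));print(onz(c,[(319.7,225.3)],78))"
```

```text
[[ 471.2 -329.7    6. ]
 [ 544.6 -333.2    6. ]
 [ 538.7 -471.6    6. ]
 [ 465.2 -468.     6. ]] [ 504.94758441 -400.63431831    6.        ]
[[ 504.97815007 -400.97747927   78.        ]]
```

>>> step_arm(motion=[0,0,0,0,0,0.9,-1,0,0,0,0,0,0.9,-1,0,0,0,0,0,0.9,-1,0,0,0,0,0,0.9,-1,0,0,0,0,0,0.85,-1,0,0,0,0,0,0.85,-1,0.023,-0.025,0,0,0,0,-1,0.023,-0.025,0,0,0,0,-1,0.023,-0.025,0,0,0,0,-1,0.023,-0.025,0,0,0,0,-1,0.023,-0.025,0,0,0,0,-1,0.023,-0.025,0,0,0,0,-1,0.015,-0.018,0,0,0,0,-1,0,0,0,0,0,0,-1])

```text
t: 25.7
eef_pos: [425.4, -165.2, 175.6]
eef_rot: [-2.716, -1.469, 0.045]
ft_force: [-0.0, -0.3, -0.3]
gripper_width: 86.7
```

```bash
cat > sq.py <<'E'
from h import *
go(440,-172,60,-31.7)
c=cap('wrist','w12');hsv=cv2.cvtColor(cv2.GaussianBlur(c['im'],(3,3),0),cv2.COLOR_BGR2HSV)
p=proj(c,[[440,-172,56]])[0];print(p)
m=((hsv[...,1]>128)&(hsv[...,2]<190)&(hsv[...,2]>50)).astype(np.uint8);m[275:]=0
n,l,st,ce=cv2.connectedComponentsWithStats(m);k=l[int(p[1]),int(p[0])];print(k,st[k]);cn=max(cv2.findContours((l==k).astype(np.uint8),0,1)[0],key=cv2.contourArea)
w=onz(c,cn.reshape(-1,2),56)[:,:2].astype(np.float32);print(cv2.minAreaRect(w))
print(hsv[int(p[1]),int(p[0])],hsv[100,320])
E
python3 sq.py
```

```text
t 25.7 pos [ 425.4 -165.2  175.6] jaw -33.2 w 86.7 q7 -0.40 F [-0.  -0.3 -0.3]
 world d [  14.6   -6.8 -115.6]  shift tool-now m [0.0024 0.0229 0.1144]  shift tool-after [0.0019 0.016  0.1156]  turn [-0.58  -0.004 -0.249]
[344.58514685 223.94318867]
20 [ 307  193   70   67 4463]
((435.92254638671875, -172.92404174804688), (65.99645233154297, 65.9063491821289), 58.1328239440918)
[ 15 154 149] [ 16 104 202]
```

>>> step_arm(motion=[0.001,0.013,0.02,-0.58,0,-0.22,-1,0,0,0.03,0,0,0,-1,0,0,0.03,0,0,0,-1,0,0,0,0,0,0,-1])

```text
t: 26.15
eef_pos: [435.7, -177.6, 89.7]
eef_rot: [2.75, 1.516, -0.001]
ft_force: [-1.0, 0.5, -0.2]
gripper_width: 86.9
```

```bash
python3 -c "
from h import *
go(435.9,-172.9,50,-31.9)"
```

```text
t 26.1 pos [ 435.7 -177.6   89.7] jaw -32.3 w 86.9 q7 -0.48 F [-1.   0.5 -0.2]
 world d [  0.2   4.7 -39.7]  shift tool-now m [ 0.0042 -0.0024  0.0397]  shift tool-after [ 0.0041 -0.0023  0.0397]  turn [ 0.008  0.014 -0.059]
```

>>> step_arm(motion=[0.004,-0.002,0.01,0,0,-0.06,-1,0,0,0.02,0,0,0,-1,0,0,0.01,0,0,0,-1,0,0,0,0,0,0,-1])

```text
t: 26.55
eef_pos: [438.3, -175.5, 49.1]
eef_rot: [2.746, 1.52, 0.001]
ft_force: [-1.0, -0.5, 0.4]
gripper_width: 87.1
```

```bash
python3 -c "
from h import *
go(435.9,-172.9,-13,-31.9)"
```

```text
t 26.6 pos [ 438.3 -175.5   49.1] jaw -32.1 w 87.1 q7 -0.54 F [-1.  -0.5  0.4]
 world d [ -2.4   2.6 -62.1]  shift tool-now m [ 0.001  -0.0036  0.0621]  shift tool-after [ 0.0009 -0.0034  0.0621]  turn [ 0.029  0.007 -0.028]
```

>>> step_arm(motion=[0.001,-0.0035,0.005,0.03,0,-0.03,-1,0,-0.001,0.015,0,0,0,-1,0,-0.001,0.015,0,0,0,-1,0,0,0,0,0,0,-1])

```text
t: 26.95
eef_pos: [436.9, -172.5, 15.9]
eef_rot: [2.741, 1.523, 0.005]
ft_force: [-0.4, 0.2, -0.2]
gripper_width: 87.2
```

```bash
python3 -c "
from h import *
go(435.9,-172.9,-13,-31.9)"
```

```text
t 26.9 pos [ 436.9 -172.5   15.9] jaw -31.9 w 87.2 q7 -0.59 F [-0.4  0.2 -0.2]
 world d [ -1.   -0.4 -28.9]  shift tool-now m [-0.0009 -0.0008  0.0289]  shift tool-after [-0.0009 -0.0007  0.0289]  turn [ 0.06  -0.001  0.001]
```

>>> step_arm(motion=[0,-0.001,0.01,0.06,0,0,-1,0,-0.001,0.01,0,0,0,-1,0,-0.001,0.008,0,0,0,-1,0,0,0,0,0,0,-1])

```text
t: 27.35
eef_pos: [436.2, -171.4, -12.2]
eef_rot: [2.744, 1.524, 0.004]
ft_force: [-0.0, 0.1, 0.4]
gripper_width: 86.8
```

```bash
python3 -c "
from h import *
go(435.9,-172.9,-13,-31.9)"
```

```text
t 27.4 pos [ 436.2 -171.4  -12.2] jaw -31.9 w 86.8 q7 -0.63 F [-0.   0.1  0.4]
 world d [-0.3 -1.5 -0.8]  shift tool-now m [-0.0014  0.0006  0.0008]  shift tool-after [-0.0014  0.0006  0.0008]  turn [ 0.034 -0.007  0.   ]
```

>>> step_arm(motion=[-0.0015,0.0005,0,0.03,0,0,-0.7,0,0,0,0,0,0,-0.65,0,0,0,0,0,0,-0.6,0,0,0,0,0,0,1,0,0,0,0,0,0,1,0,0,0,0,0,0,1,0,0,0,0,0,0,1], grip_force=30)

```text
t: 28.05
eef_pos: [436.4, -173.2, -11.7]
eef_rot: [2.746, 1.525, 0.003]
ft_force: [-0.1, 0.1, -1.0]
gripper_width: 66.0
```

```bash
python3 -c "
from h import *
go(435.9,-172.9,-13,-31.9)"
```

```text
t 28.1 pos [ 436.4 -173.2  -11.7] jaw -31.9 w 66.0 q7 -0.62 F [-0.1  0.1 -1. ]
 world d [-0.5  0.3 -1.3]  shift tool-now m [ 0.     -0.0006  0.0013]  shift tool-after [ 0.     -0.0005  0.0013]  turn [ 0.014 -0.01  -0.   ]
```

>>> step_arm(motion=[0,0,-0.01,0,0,0,1,0,0,-0.025,0,0,0,1,0,0,-0.03,0,0,0,1,0,0,-0.03,0,0,0,1,0,0,-0.03,0,0,0,1,0,0,0,0,0,-0.65,1,0,0,0,0,0,-0.65,1,0,0,0,0,0,0,1])

```text
t: 28.85
eef_pos: [431.4, -171.4, 119.5]
eef_rot: [-2.627, -1.714, 0.006]
ft_force: [-0.7, -0.0, -3.2]
gripper_width: 66.0
```

```bash
python3 -c "
from h import *
go(517,411,110,-24)"
```

```text
t 28.9 pos [ 431.4 -171.4  119.5] jaw -23.7 w 66.0 q7 -0.32 F [-0.7 -0.  -3.2]
 world d [ 85.6 582.4  -9.5]  shift tool-now m [ 0.5676 -0.1561  0.0102]  shift tool-after [ 0.5669 -0.1587  0.0095]  turn [-0.061  0.005  0.043]
```

>>> step_arm(motion=[0.015,-0.004,0,0,0,0,1,0.03,-0.008,0,0,0,0,1,0.036,-0.01,0,0,0,0,1,0.036,-0.01,0,0,0,0,1,0.036,-0.01,0,0,0,0,1,0.036,-0.01,0,0,0,0,1,0.036,-0.01,0,0,0,0,1,0.036,-0.01,0,0,0,0,1,0.036,-0.01,0,0,0,0,1,0.036,-0.01,0,0,0,0,1,0.036,-0.01,0,0,0,0,1,0.036,-0.01,0,0,0,0,1,0.036,-0.01,0,0,0,0,1,0.03,-0.008,0,0,0,0,1,0.02,-0.006,0,0,0,0,1,0.01,-0.003,0,0,0,0,1,0,0,0,0,0,0,1])

```text
t: 30.55
eef_pos: [505.8, 355.4, 111.4]
eef_rot: [-2.651, -1.666, 0.043]
ft_force: [-0.5, -0.1, -3.2]
gripper_width: 65.8
```

```bash
cat > mat.py <<'E'
from h import *
go(517,411,110,-24)
c=cap('wrist','w13');g=cv2.cvtColor(cv2.GaussianBlur(c['im'],(5,5),0),cv2.COLOR_BGR2HSV)
q=np.array([[452.8,382.5,6],[492.7,479.4,6],[584.2,438.4,6],[541.3,343.8,6]]);p=proj(c,q);print(p.round())
cx,cy=p.mean(0)
for x in range(int(p[:,0].min())-25,int(p[:,0].max())+26,12):print(x,g[int(min(cy,230)),x].tolist())
E
python3 mat.py
```

```text
t 30.6 pos [505.8 355.4 111.4] jaw -25.7 w 65.8 q7 -1.45 F [-0.5 -0.1 -3.2]
 world d [11.2 55.6 -1.4]  shift tool-now m [ 0.055  -0.014   0.0008]  shift tool-after [ 0.0554 -0.0124  0.0014]  turn [-0.223  0.167 -0.286]
[[260. 226.]
 [247. 107.]
 [364. 103.]
 [363. 222.]]
221 [17, 104, 192]
233 [16, 101, 199]
245 [17, 104, 198]
257 [16, 120, 181]
269 [17, 120, 185]
281 [16, 117, 191]
293 [16, 122, 169]
305 [16, 120, 187]
317 [16, 117, 187]
329 [16, 114, 203]
341 [16, 120, 181]
353 [16, 121, 179]
365 [16, 101, 202]
377 [16, 103, 196]
389 [16, 103, 196]
```

```bash
cat > mat2.py <<'E'
from h import *
import sys
def matmask(c):
    h=cv2.cvtColor(c['im'],cv2.COLOR_BGR2HSV)[...,1];h=cv2.GaussianBlur(cv2.medianBlur(h,5),(7,7),0)
    m=((h>111)).astype(np.uint8);return cv2.morphologyEx(cv2.morphologyEx(m,cv2.MORPH_OPEN,np.ones((7,7))),cv2.MORPH_CLOSE,np.ones((9,9)))
if __name__=="__main__":
    c=load(sys.argv[1]);m=matmask(c)
    q=np.array([[452.8,382.5,6],[492.7,479.4,6],[584.2,438.4,6],[541.3,343.8,6]]);p=proj(c,q);vt=int(p[:,1].min());cx=int(p[:,0].mean())
    L=[];Rr=[];T=[]
    for v in range(vt+12,min(vt+int(sys.argv[2]),215),3):
        r=m[v];a=cx
        while r[a]:a-=1
        b=cx
        while r[b]:b+=1
        L.append((a+.5,v));Rr.append((b-.5,v))
    for u in range(cx-45,cx+46,3):
        b=vt+40
        while m[b,u]:b-=1
        T.append((u,b+.5))
    ls=[]
    for n,P in(("L",L),("R",Rr),("T",T)):
        w=onz(c,P,6)[:,:2].astype(np.float32);l=cv2.fitLine(w,cv2.DIST_HUBER,0,.01,.01).ravel();r=(w-l[2:])@[-l[1],l[0]]
        print(n,len(P),np.degrees(np.arctan2(l[1],l[0]))%90,l[2:],"rms %.2f max %.2f"%(r.std(),abs(r).max()));ls.append(l)
    a=np.degrees([np.arctan2(l[1],l[0])%(np.pi/2) for l in ls]);th=np.radians(np.average(a,weights=[1,1,1]))
    d=np.array([np.cos(th),np.sin(th)]);n=np.array([d[1],-d[0]])
    sL,sR=[l[2:]@n for l in ls[:2]];t=ls[2][2:]@d
    print("ang",np.degrees(th),"width",sR-sL,"centre",(sL+sR)/2*n+(t-52)*d)
E
python3 mat2.py w13 95
```

```text
L 28 65.55932 [472.05988 444.84198] rms 0.32 max 0.67
R 28 65.18601 [568.3887  405.46194] rms 0.23 max 0.49
T 31 66.00034 [540.6088  458.30167] rms 0.24 max 0.46
ang 65.58189137776692 width 103.99188036769635 centre [514.68952198 412.96091315]
```

>>> step_arm(motion=[0.02,-0.003,0,-0.22,0.17,-0.22,1,0.02,-0.005,0,0,0,0,1,0.015,-0.002,0,0,0,0,1,0,0,0,0,0,0,1])

```text
t: 31.0
eef_pos: [522.1, 399.7, 109.3]
eef_rot: [2.642, 1.684, -0.011]
ft_force: [-0.5, -0.1, -4.1]
gripper_width: 65.4
```

```bash
python3 -c "
from h import *
go(514.7,413,30,-24.4)"
```

```text
t 31.0 pos [522.1 399.7 109.3] jaw -25.0 w 65.4 q7 -1.49 F [-0.5 -0.1 -4.1]
 world d [ -7.4  13.3 -79.3]  shift tool-now m [ 0.0097 -0.0125  0.0792]  shift tool-after [ 0.0091 -0.0122  0.0793]  turn [ 0.032  0.098 -0.095]
```

>>> step_arm(motion=[0.0095,-0.0125,0.01,0.03,0.1,-0.1,1,0,0,0.02,0,0,0,1,0,0,0.02,0,0,0,1,0,0,0.02,0,0,0,1,0,0,0,0,0,0,1])

```text
t: 31.5
eef_pos: [512.8, 409.9, 34.5]
eef_rot: [2.641, 1.698, -0.005]
ft_force: [-0.4, -1.1, -4.3]
gripper_width: 65.9
```

```bash
python3 -c "
from h import *
go(514.7,413,5,-24.4)"
```

```text
t 31.5 pos [512.8 409.9  34.5] jaw -24.5 w 65.9 q7 -1.55 F [-0.4 -1.1 -4.3]
 world d [  1.9   3.1 -29.5]  shift tool-now m [0.0037 0.0004 0.0295]  shift tool-after [0.0036 0.0004 0.0295]  turn [-0.005  0.033 -0.022]
```

>>> step_arm(motion=[0.0035,0,0.01,0,0.03,-0.02,1,0,0,0.012,0,0,0,1,0,0,0.007,0,0,0,1,0,0,0,0,0,0,1])

```text
t: 31.9
eef_pos: [514.5, 413.6, 4.4]
eef_rot: [-2.64, -1.701, -0.002]
ft_force: [-0.3, -0.6, -4.3]
gripper_width: 65.6
```

```bash
python3 -c "
from h import *
go(514.7,413,-5.7,-24.4)"
```

```text
t 31.9 pos [514.5 413.6   4.4] jaw -24.4 w 65.6 q7 -1.57 F [-0.3 -0.6 -4.3]
 world d [  0.2  -0.6 -10.1]  shift tool-now m [-0.0005  0.0005  0.0101]  shift tool-after [-0.0004  0.0005  0.0101]  turn [-0.003 -0.015 -0.005]
```

>>> step_arm(motion=[0,0,0.005,0,0,0,1,0,0,0.002,0,0,0,1,0,0,0,0,0,0,1])

```text
t: 32.2
eef_pos: [515.1, 414.3, -2.2]
eef_rot: [-2.64, -1.7, -0.005]
ft_force: [-0.4, 0.8, -3.6]
gripper_width: 65.7
```

>>> step_arm(motion=[0,0,0.002,0,0,0,1,0,0,0,0,0,0,1])

```text
t: 32.4
eef_pos: [515.5, 414.6, -3.7]
eef_rot: [-2.64, -1.7, -0.007]
ft_force: [0.3, -0.5, -2.6]
gripper_width: 65.9
```

>>> step_arm(motion=[0,0,0.002,0,0,0,1,0,0,0,0,0,0,1])

```text
t: 32.6
eef_pos: [515.8, 415.1, -5.3]
eef_rot: [-2.64, -1.7, -0.008]
ft_force: [0.6, -0.8, -3.9]
gripper_width: 65.6
```

```bash
python3 -c "
from h import *
go(514.7,413,-5.7,-24.4)"
```

```text
t 32.6 pos [515.8 415.1  -5.3] jaw -24.4 w 65.6 q7 -1.58 F [ 0.6 -0.8 -3.9]
 world d [-1.1 -2.1 -0.4]  shift tool-now m [-0.0023 -0.0001  0.0004]  shift tool-after [-0.0023 -0.0001  0.0004]  turn [ 0.013 -0.052 -0.008]
```

>>> step_arm(motion=[-0.0023,0,0.001,0,-0.05,0,1,0,0,0,0,0,0,1])

```text
t: 32.8
eef_pos: [515.4, 414.1, -5.5]
eef_rot: [2.641, 1.701, 0.005]
ft_force: [0.0, -0.1, -4.4]
gripper_width: 66.4
```

>>> step_arm(motion=[-0.0005,0,0.002,0,0,0,1,0,0,0,0,0,0,1])

```text
t: 33.0
eef_pos: [515.6, 414.2, -5.2]
eef_rot: [2.641, 1.7, 0.007]
ft_force: [-0.2, -0.2, -4.5]
gripper_width: 65.9
```

```bash
python3 -c "
from h import *
go(514.7,413,-5.7,-24.4)"
```

```text
t 33.0 pos [515.6 414.2  -5.2] jaw -24.5 w 65.9 q7 -1.58 F [-0.2 -0.2 -4.5]
 world d [-0.9 -1.2 -0.5]  shift tool-now m [-0.0015 -0.0003  0.0005]  shift tool-after [-0.0015 -0.0003  0.0005]  turn [ 0.027 -0.033 -0.01 ]
```

>>> step_arm(motion=[-0.002,-0.0003,0,0.03,-0.03,0,1,0,0,0,0,0,0,1])

```text
t: 33.2
eef_pos: [514.2, 411.8, -5.5]
eef_rot: [2.641, 1.7, -0.002]
ft_force: [-0.2, -0.8, -1.9]
gripper_width: 65.7
```

```bash
python3 -c "
from h import *
go(514.7,413,-5.7,-24.4)"
```

```text
t 33.2 pos [514.2 411.8  -5.5] jaw -24.5 w 65.7 q7 -1.58 F [-0.2 -0.8 -1.9]
 world d [ 0.5  1.2 -0.2]  shift tool-now m [0.0013 0.     0.0002]  shift tool-after [0.0013 0.     0.0002]  turn [-0.005  0.01  -0.01 ]
```

>>> step_arm(motion=[0.001,0,0,0,0,0,1,0,0,0,0,0,0,1,0,0,0,0,0,0,-0.6,0,0,0,0,0,0,-0.8,0,0,0,0,0,0,-1,0,0,0,0,0,0,-1,0,0,0,0,0,0,-1,0,0,-0.01,0,0,0,-1,0,0,-0.02,0,0,0,-1,0,0,-0.03,0,0,0,-1])

```text
t: 34.2
eef_pos: [513.5, 411.7, 54.1]
eef_rot: [2.641, 1.701, -0.01]
ft_force: [0.0, -0.6, 0.5]
gripper_width: 86.8
```

>>> step_arm(motion=[0,0,-0.03,0,0,0,-1,0,0,-0.04,0,0,0,-1,0,0,-0.04,0,0,0,-1,0,0,-0.02,0,0,0,-1,0,0,0,0,0,0,-1])

```text
t: 34.7
eef_pos: [514.8, 414.7, 197.6]
eef_rot: [-2.639, -1.702, -0.006]
ft_force: [-0.3, 0.8, -0.0]
gripper_width: 87.4
```

```bash
python3 - <<'E'
from h import *
go(626,153,150,-24)
c=cap('wrist','w14');hsv=cv2.cvtColor(cv2.GaussianBlur(c['im'],(3,3),0),cv2.COLOR_BGR2HSV)
p=proj(c,[[514.7,413,62]])[0];print(p)
m=((hsv[...,1]>135)&(hsv[...,2]<165)&(hsv[...,2]>50)).astype(np.uint8);m=cv2.morphologyEx(m,cv2.MORPH_OPEN,np.ones((3,3)));m[275:]=0
n,l,st,ce=cv2.connectedComponentsWithStats(m);k=l[int(p[1]),int(p[0])];print(k,st[k]);cn=max(cv2.findContours((l==k).astype(np.uint8),0,1)[0],key=cv2.contourArea)
print(cv2.minAreaRect(onz(c,cn.reshape(-1,2),62)[:,:2].astype(np.float32)))
E
sed -n 1,1p mat2.py >/dev/null; python3 - <<'E'
import sys;sys.path.insert(0,'.');sys.path.insert(0,'.')
import os;os.chdir('.')
from mat2 import *
c=load('w14');m=matmask(c)
n,l,st,ce=cv2.connectedComponentsWithStats(m);p=proj(c,[[514.7,413,62]])[0].astype(int);k=l[p[1],p[0]];print(st[k])
cn=max(cv2.findContours((l==k).astype(np.uint8),0,1)[0],key=cv2.contourArea);print('mat rect',cv2.minAreaRect(onz(c,cn.reshape(-1,2),6)[:,:2].astype(np.float32)))
E
```

```text
t 34.7 pos [514.8 414.7 197.6] jaw -24.4 w 87.4 q7 -1.45 F [-0.3  0.8 -0. ]
 world d [ 111.2 -261.7  -47.6]  shift tool-now m [-0.1927  0.2092  0.0469]  shift tool-after [-0.1939  0.208   0.0476]  turn [ 0.006 -0.039 -0.06 ]
[321.14925832 224.7702541 ]
1 [ 289  194   65   63 4059]
((514.2098999023438, 412.097900390625), (65.14022064208984, 66.57646942138672), 65.62482452392578)
[ 276  169   91  111 9076]
mat rect ((508.6464538574219, 399.98345947265625), (134.68618774414062, 106.6749496459961), 64.88905334472656)
```

>>> step_arm(motion=[-0.015,0.016,0,0,0,0,-1,-0.027,0.029,0,0,0,0,-1,-0.03,0.033,0,0,0,0,-1,-0.03,0.033,0,0,0,0,-1,-0.03,0.033,0,0,0,0,-1,-0.03,0.033,0,0,0,0,-1,-0.02,0.022,0,0,0,0,-1,-0.01,0.01,0,0,0,0,-1,0,0,0,0,0,0,-1])

```text
t: 35.65
eef_pos: [621.6, 141.3, 180.2]
eef_rot: [-2.628, -1.708, 0.033]
ft_force: [0.1, -0.1, 0.7]
gripper_width: 86.9
```

```bash
python3 - <<'E'
from h import *
go(626,153,50,-24)
print('stirrer',onz(load('scene0'),[(373,301),(385,371)],3).round())
c=cap('wrist','w15');hsv=cv2.cvtColor(cv2.GaussianBlur(c['im'],(3,3),0),cv2.COLOR_BGR2HSV)
p=proj(c,[[626,153,56]])[0];print(p)
m=((hsv[...,1]>132)&(hsv[...,2]<170)&(hsv[...,2]>50)).astype(np.uint8);m=cv2.morphologyEx(m,cv2.MORPH_OPEN,np.ones((3,3)));m[275:]=0
n,l,st,ce=cv2.connectedComponentsWithStats(m);k=l[int(p[1]),int(p[0])];print(k,st[k]);cn=max(cv2.findContours((l==k).astype(np.uint8),0,1)[0],key=cv2.contourArea)
print(circ(onz(c,cn.reshape(-1,2),56)))
E
```

```text
t 35.6 pos [621.6 141.3 180.2] jaw -24.0 w 86.9 q7 -0.98 F [ 0.1 -0.1  0.7]
 world d [   4.4   11.7 -130.2]  shift tool-now m [0.0142 0.0016 0.13  ]  shift tool-after [ 0.0124 -0.0007  0.1302]  turn [-0.168  0.129  0.009]
stirrer [[705. -23.   3.]
 [883. -35.   3.]]
[322.17672723 211.05397958]
2 [ 289  178   66   66 3413]
(array([625.3, 153.2]), 32.1)
```

>>> step_arm(motion=[0.012,-0.001,0.02,-0.17,0.13,0,-1,0,0,0.035,0,0,0,-1,0,0,0.035,0,0,0,-1,0,0,0.03,0,0,0,-1,0,0,0,0,0,0,-1])

```text
t: 36.2
eef_pos: [618.9, 171.4, 58.0]
eef_rot: [-2.609, -1.735, -0.01]
ft_force: [-0.9, -0.3, -1.1]
gripper_width: 87.6
```

```bash
python3 -c "
from h import *
go(625.3,153.2,-12,-24)"
```

```text
t 36.2 pos [618.9 171.4  58. ] jaw -22.8 w 87.6 q7 -1.08 F [-0.9 -0.3 -1.1]
 world d [  6.4 -18.2 -70. ]  shift tool-now m [-0.015   0.0132  0.0698]  shift tool-after [-0.014   0.0132  0.07  ]  turn [-0.033 -0.091  0.206]
```

>>> step_arm(motion=[-0.0145,0.0135,0,-0.03,-0.09,0.2,-1,0,0,0,0,0,0,-1])

```text
t: 36.4
eef_pos: [625.7, 155.8, 59.6]
eef_rot: [-2.63, -1.717, -0.002]
ft_force: [0.6, -0.5, 0.3]
gripper_width: 87.1
```

>>> step_arm(motion=[0,0,0.01,0,0,0,-1,0,0,0,0,0,0,-1])

```text
t: 36.6
eef_pos: [627.6, 156.7, 52.1]
eef_rot: [2.631, 1.716, 0.01]
ft_force: [0.2, -1.3, -0.9]
gripper_width: 87.1
```

```bash
python3 -c "
from h import *
go(625.3,153.2,-12,-24)"
```

```text
t 36.6 pos [627.6 156.7  52.1] jaw -23.8 w 87.1 q7 -1.08 F [ 0.2 -1.3 -0.9]
 world d [ -2.3  -3.5 -64.1]  shift tool-now m [-0.0045 -0.0009  0.0641]  shift tool-after [-0.0042 -0.0007  0.0641]  turn [ 0.037 -0.05   0.036]
```

>>> step_arm(motion=[-0.0045,-0.001,0.005,0.04,-0.05,0.03,-1,-0.0005,-0.001,0.015,0,0,0,-1,-0.0005,-0.001,0.015,0,0,0,-1,0,0,0,0,0,0,-1])

```text
t: 37.0
eef_pos: [623.0, 152.7, 15.7]
eef_rot: [2.635, 1.71, 0.003]
ft_force: [-0.2, 0.7, -0.1]
gripper_width: 87.1
```

```bash
python3 -c "
from h import *
go(625.3,153.2,-12,-24)"
```

```text
t 37.0 pos [623.  152.7  15.7] jaw -24.0 w 87.1 q7 -1.11 F [-0.2  0.7 -0.1]
 world d [  2.3   0.5 -27.7]  shift tool-now m [0.0014 0.0018 0.0277]  shift tool-after [0.0014 0.0019 0.0277]  turn [ 0.012 -0.01  -0.003]
```

>>> step_arm(motion=[0.001,0.001,0.008,0,0,0,-1,0,0,0.011,0,0,0,-1,0,0,0.008,0,0,0,-1,0,0,0,0,0,0,-1])

```text
t: 37.4
eef_pos: [623.9, 153.4, -14.8]
eef_rot: [-2.634, -1.711, -0.0]
ft_force: [-0.3, 0.2, 0.2]
gripper_width: 86.8
```

```bash
python3 -c "
from h import *
go(625.3,153.2,-12,-24)"
```

```text
t 37.4 pos [623.9 153.4 -14.8] jaw -24.0 w 86.8 q7 -1.13 F [-0.3  0.2  0.2]
 world d [ 1.4 -0.2  2.8]  shift tool-now m [ 0.0004  0.0014 -0.0028]  shift tool-after [ 0.0004  0.0014 -0.0028]  turn [-0.002 -0.004  0.002]
```

>>> step_arm(motion=[0,0.001,-0.002,0,0,0,-0.7,0,0,0,0,0,0,-0.65,0,0,0,0,0,0,-0.6,0,0,0,0,0,0,1,0,0,0,0,0,0,1,0,0,0,0,0,0,1,0,0,0,0,0,0,1], grip_force=30)

```text
t: 38.1
eef_pos: [625.7, 153.4, -11.7]
eef_rot: [-2.635, -1.711, -0.003]
ft_force: [0.1, -0.7, -0.2]
gripper_width: 64.5
```

```bash
python3 -c "
from h import *
go(625.3,153.2,-12,-24)"
```

```text
t 38.1 pos [625.7 153.4 -11.7] jaw -24.0 w 64.5 q7 -1.13 F [ 0.1 -0.7 -0.2]
 world d [-0.4 -0.2 -0.3]  shift tool-now m [-0.0003 -0.0003  0.0003]  shift tool-after [-0.0003 -0.0003  0.0003]  turn [ 0.011 -0.017  0.002]
```

>>> step_arm(motion=[0,0,-0.01,0,0,0,1,0,0,-0.025,0,0,0,1,0,0,-0.03,0,0,0,1,0,0,-0.03,0,0,0,1,0,0,-0.03,0,0,0,1,0,0,0,0,0,0,1])

```text
t: 38.7
eef_pos: [623.6, 152.9, 118.3]
eef_rot: [-2.633, -1.712, 0.004]
ft_force: [0.6, 1.1, -2.0]
gripper_width: 64.6
```

```bash
python3 -c "
from h import *
go(654.5,-140,110,-24)"
```

```text
t 38.7 pos [623.6 152.9 118.3] jaw -23.9 w 64.6 q7 -1.04 F [ 0.6  1.1 -2. ]
 world d [  30.9 -292.9   -8.3]  shift tool-now m [-0.2551  0.1471  0.0082]  shift tool-after [-0.255   0.1474  0.0083]  turn [-0.026  0.012  0.01 ]
```

>>> step_arm(motion=[-0.015,0.007,0,0,0,0,1,-0.03,0.014,0,0,0,0,1,-0.035,0.017,0,0,0,0,1,-0.035,0.017,0,0,0,0,1,-0.035,0.017,0,0,0,0,1,-0.035,0.017,0,0,0,0,1,-0.035,0.017,0,0,0,0,1,-0.035,0.017,0,0,0,0,1,-0.025,0.012,0,0,0,0,1,-0.015,0.007,0,0,0,0,1,-0.01,0.005,0,0,0,0,1,0,0,0,0,0,0,1])

```text
t: 39.9
eef_pos: [618.5, -213.9, 101.1]
eef_rot: [-2.625, -1.698, 0.048]
ft_force: [0.5, 0.1, -1.8]
gripper_width: 64.6
```

```bash
python3 - <<'E'
from h import *
from mat2 import matmask
go(654.5,-140,110,-24)
s=bot.state();c=cap('wrist','w16')
p=proj(c,[654.5,-140,6])[0].astype(int);print(p)
m=matmask(c);m[:,:p[0]-90]=0;m[:,p[0]+90:]=0
cn=max(cv2.findContours(m,0,1)[0],key=cv2.contourArea).reshape(-1,2);print(cv2.boundingRect(cn.reshape(-1,1,2)))
for lim in(p[1],p[1]+15):
    print(lim,circ(onz(c,cn[cn[:,1]<lim],6)))
# held lid
hsv=cv2.cvtColor(cv2.GaussianBlur(c['im'],(3,3),0),cv2.COLOR_BGR2HSV)
z=s['eef_pos'][2]+67.7;M=R.from_rotvec(s['eef_rot']).as_matrix();top=s['eef_pos']+M@[0,0,-67.7];q=proj(c,top)[0];print('lid px exp',q)
b=((hsv[...,1]>132)&(hsv[...,2]<170)&(hsv[...,2]>50)).astype(np.uint8);n,l,st,ce=cv2.connectedComponentsWithStats(b)
i=[k for k in range(1,n) if st[k,4]>300];print(st[i])
im=c['im'].copy();cv2.circle(im,tuple(p.tolist()),3,(0,0,255));cv2.imwrite('pics/e16.png',im)
E
```

```text
t 39.9 pos [ 618.5 -213.9  101.1] jaw -24.2 w 64.6 q7 -0.46 F [ 0.5  0.1 -1.8]
 world d [36.  73.9  8.9]  shift tool-now m [ 0.082   0.0023 -0.0104]  shift tool-after [ 0.0821  0.0029 -0.0089]  turn [-0.282  0.165 -0.033]
[327 135]
(266, 70, 123, 131)
135 (array([ 653.8, -140.2]), 50.6)
150 (array([ 653.7, -140.6]), 50.9)
lid px exp [321.10003058 321.17338249]
[[ 247  244  146   57 6093]
 [ 167  287   26   59  738]
 [ 449  288   26   58  636]
 [ 241  333  369   42 9016]]
```

```bash
python3 - <<'E'
from h import *
c=load('w16');hsv=cv2.cvtColor(cv2.GaussianBlur(c['im'],(3,3),0),cv2.COLOR_BGR2HSV)
b=((hsv[...,1]>132)&(hsv[...,2]<170)&(hsv[...,2]>50)).astype(np.uint8);b[297:]=0;b[:240]=0
cn=max(cv2.findContours(b,0,1)[0],key=cv2.contourArea).reshape(-1,2);cn=cn[cn[:,1]<290]
M=R.from_rotvec([-2.625,-1.698,.048]).as_matrix()
# work in tool frame: plane z=-67.7
Tt=np.eye(4);Tt[:3,:3]=M;Tt[:3,3]=[618.5,-213.9,101.1];c2=dict(c);c2['T']=np.linalg.inv(Tt)@c['T']
for h in(-64,-67.7,-71):print(h,circ(onz(c2,cn,h)))
E
```

```text
-64 (array([ 1.7, -0.5]), 31.6)
-67.7 (array([ 3.6, -0.5]), 30.7)
-71 (array([ 5.4, -0.5]), 29.9)
```

>>> step_arm(motion=[0.02,0,0,-0.28,0.16,0,1,0.03,0,0,0,0,0,1,0.025,0.003,0,0,0,0,1,0,0,0,0,0,0,1])

```text
t: 40.35
eef_pos: [652.3, -133.2, 100.9]
eef_rot: [-2.624, -1.718, -0.006]
ft_force: [-0.0, 1.1, -0.9]
gripper_width: 64.7
```

```bash
python3 -c "
from h import *
go(653.8,-140.4,30,-24)"
```

```text
t 40.4 pos [ 652.3 -133.2  100.9] jaw -23.6 w 64.7 q7 -0.58 F [-0.   1.1 -0.9]
 world d [  1.5  -7.2 -70.9]  shift tool-now m [-0.0065  0.0044  0.0708]  shift tool-after [-0.006   0.0043  0.0709]  turn [-0.024 -0.056  0.075]
```

```bash
python3 - <<'E'
from h import *
c=cap('wrist','w17');s=cap('scene','s17');d=cap('side','d17');t=bot.state()['eef_pos']
o=[]
for k,h in((s,70),(d,70)):
    u,v=proj(k,t+[0,0,20])[0].astype(int);print(u,v);u=min(max(u,h),640-h);v=min(max(v,h),480-h)
    o.append(cv2.resize(k['im'][v-h//2:v+h//2,u-h//2:u+h//2],(400,300),interpolation=2) if 0 else cv2.resize(k['im'][v-30:v+30,u-40:u+40],(400,300),interpolation=2))
b=cv2.resize(c['im'][180:380,160:480],(480,300))
z=np.zeros((600,800,3),np.uint8);z[:300,:400]=o[0];z[:300,400:]=o[1];z[300:,:480]=b
z[300:,480:]=cv2.resize(s['im'][150:330,170:362],(320,300));cv2.imwrite('pics/e17.png',z)
E
```

```text
321 263
307 202
```

View pics/e17.png

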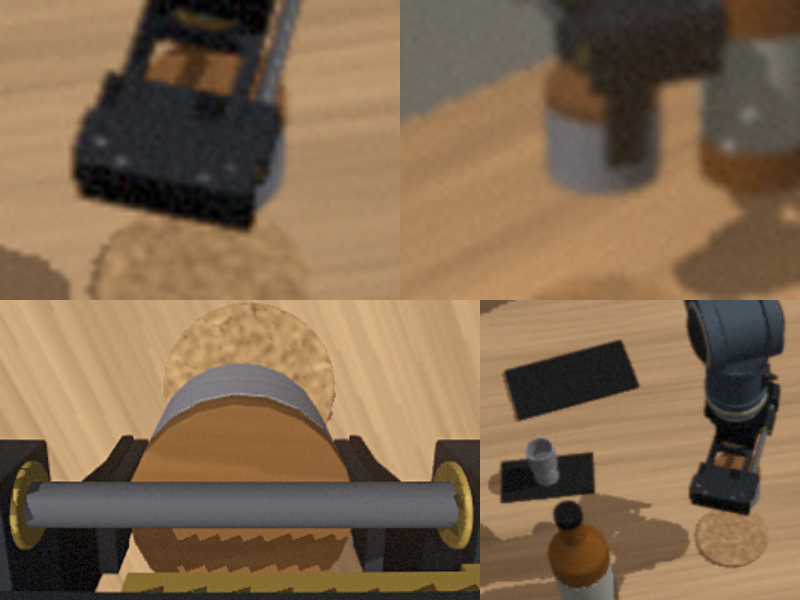

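The views show the round canister held level, with the fingers about mid-height. The jigger is still upright on its mat and the bottle is unmoved. Lowering it now.

>>> step_arm(motion=[-0.0065,0.0045,0.01,-0.02,-0.06,0.07,1,0,0,0.02,0,0,0,1,0,0,0.02,0,0,0,1,0,0,0.015,0,0,0,1,0,0,0,0,0,0,1])

```text
t: 41.0
eef_pos: [649.8, -156.2, 30.7]
eef_rot: [2.642, 1.688, -0.016]
ft_force: [-0.5, -0.2, -1.0]
gripper_width: 64.4
```

```bash
python3 -c "
from h import *
go(653.8,-140.4,5,-24)"
```

```text
t 41.0 pos [ 649.8 -156.2   30.7] jaw -24.8 w 64.4 q7 -0.62 F [-0.5 -0.2 -1. ]
 world d [  4.   15.8 -25.7]  shift tool-now m [ 0.0163 -0.003   0.0256]  shift tool-after [ 0.0161 -0.0027  0.0257]  turn [-0.002  0.112 -0.141]
```

>>> step_arm(motion=[0.015,-0.003,0,0,0.11,-0.14,1,0,0,0,0,0,0,1,0,0,0.01,0,0,0,1,0,0,0.008,0,0,0,1,0,0,0,0,0,0,1])

```text
t: 41.5
eef_pos: [655.3, -140.7, 13.2]
eef_rot: [2.633, 1.71, 0.005]
ft_force: [-1.2, -0.6, -1.6]
gripper_width: 64.5
```

```bash
python3 -c "
from h import *
go(653.8,-140.4,-5.7,-24)"
```

```text
t 41.5 pos [ 655.3 -140.7   13.2] jaw -24.0 w 64.5 q7 -0.63 F [-1.2 -0.6 -1.6]
 world d [ -1.5   0.3 -18.9]  shift tool-now m [-0.0004 -0.0016  0.0189]  shift tool-after [-0.0003 -0.0015  0.0189]  turn [ 0.033 -0.016  0.002]
```

>>> step_arm(motion=[0,-0.0015,0.006,0.03,-0.015,0,1,0,0,0.005,0,0,0,1,0,0,0,0,0,0,1])

```text
t: 41.8
eef_pos: [654.0, -140.3, 1.4]
eef_rot: [2.634, 1.711, 0.0]
ft_force: [-0.0, 0.1, -2.9]
gripper_width: 64.3
```

```bash
python3 -c "
from h import *
go(653.8,-140.4,-5.7,-24)"
```

```text
t 41.8 pos [ 654.  -140.3    1.4] jaw -24.0 w 64.3 q7 -0.64 F [-0.   0.1 -2.9]
 world d [-0.2 -0.1 -7.1]  shift tool-now m [-0.0001 -0.0001  0.0071]  shift tool-after [-0.0001 -0.0001  0.0071]  turn [ 0.004  0.002 -0.   ]
```

>>> step_arm(motion=[0,0,0.003,0,0,0,1,0,0,0,0,0,0,1])

```text
t: 42.0
eef_pos: [654.0, -140.4, -1.9]
eef_rot: [2.634, 1.711, -0.0]
ft_force: [-0.3, 0.2, -1.9]
gripper_width: 64.6
```

>>> step_arm(motion=[0,0,0.002,0,0,0,1,0,0,0,0,0,0,1])

```text
t: 42.2
eef_pos: [654.2, -140.5, -3.9]
eef_rot: [2.634, 1.71, 0.0]
ft_force: [0.7, 0.5, -1.4]
gripper_width: 64.2
```

>>> step_arm(motion=[0,0,0.002,0,0,0,1,0,0,0,0,0,0,1])

```text
t: 42.4
eef_pos: [654.7, -140.6, -5.5]
eef_rot: [2.634, 1.71, 0.002]
ft_force: [0.3, 0.2, -2.1]
gripper_width: 64.5
```

```bash
python3 -c "
from h import *
go(653.8,-140.4,-5.7,-24)"
```

```text
t 42.4 pos [ 654.7 -140.6   -5.5] jaw -24.0 w 64.5 q7 -0.64 F [ 0.3  0.2 -2.1]
 world d [-0.9  0.2 -0.2]  shift tool-now m [-0.0002 -0.0009  0.0002]  shift tool-after [-0.0002 -0.0009  0.0002]  turn [ 0.019 -0.001 -0.005]
```

>>> step_arm(motion=[0,-0.001,0.002,0.02,0,0,1,0,0,0,0,0,0,1])

```text
t: 42.6
eef_pos: [655.1, -140.6, -5.3]
eef_rot: [2.634, 1.709, 0.002]
ft_force: [0.1, 0.1, -3.5]
gripper_width: 64.8
```

>>> step_arm(motion=[0,-0.0005,0.002,0,0,0,1,0,0,0,0,0,0,1])

```text
t: 42.8
eef_pos: [655.6, -140.6, -5.5]
eef_rot: [2.632, 1.707, 0.004]
ft_force: [-0.8, -0.2, -2.5]
gripper_width: 64.6
```

```bash
python3 -c "
from h import *
go(653.8,-140.4,-5.7,-24)"
```

```text
t 42.8 pos [ 655.6 -140.6   -5.5] jaw -24.1 w 64.6 q7 -0.64 F [-0.8 -0.2 -2.5]
 world d [-1.8  0.2 -0.2]  shift tool-now m [-0.0005 -0.0018  0.0002]  shift tool-after [-0.0005 -0.0018  0.0002]  turn [ 0.043  0.001 -0.01 ]
```

Stalled at z≈-5.4, so it is in contact as predicted. A small nudge, then release and back off.

>>> step_arm(motion=[0,-0.002,0,0.04,0,0,1,0,0,0,0,0,0,1,0,0,0,0,0,0,-0.6,0,0,0,0,0,0,-0.8,0,0,0,0,0,0,-1,0,0,0,0,0,0,-1,0,0,0,0,0,0,-1,0,0,-0.01,0,0,0,-1,0,0,-0.02,0,0,0,-1,0,0,-0.03,0,0,0,-1])

```text
t: 43.8
eef_pos: [650.2, -139.1, 52.0]
eef_rot: [-2.629, -1.707, 0.01]
ft_force: [-0.4, -0.1, 0.6]
gripper_width: 87.0
```

>>> step_arm(motion=[0,0,-0.03,0,0,0,-1,0,0,-0.04,0,0,0,-1,0,0,-0.04,0,0,0,-1,0,0,-0.02,0,0,0,-1,0,0,0,0,0,0,-1])

```text
t: 44.3
eef_pos: [653.8, -138.5, 195.6]
eef_rot: [-2.634, -1.712, -0.003]
ft_force: [0.9, 0.9, -0.4]
gripper_width: 87.3
```

```bash
python3 - <<'E'
from h import *
from mat2 import matmask
go(653.8,-140.4,150,-24)
c=cap('wrist','w18');hsv=cv2.cvtColor(cv2.GaussianBlur(c['im'],(3,3),0),cv2.COLOR_BGR2HSV)
p=proj(c,[[653.8,-140.4,62]])[0];print(p)
m=((hsv[...,1]>135)&(hsv[...,2]<165)&(hsv[...,2]>50)).astype(np.uint8);m=cv2.morphologyEx(m,cv2.MORPH_OPEN,np.ones((3,3)));m[275:]=0
n,l,st,ce=cv2.connectedComponentsWithStats(m);k=l[int(p[1]),int(p[0])];print(k,st[k]);cn=max(cv2.findContours((l==k).astype(np.uint8),0,1)[0],key=cv2.contourArea).reshape(-1,2)
print('lid',circ(onz(c,cn,62)))
m=matmask(c);n,l,st,ce=cv2.connectedComponentsWithStats(m);k=l[int(p[1]),int(p[0])];print(st[k]);cn=max(cv2.findContours((l==k).astype(np.uint8),0,1)[0],key=cv2.contourArea).reshape(-1,2)
print('mat far half',circ(onz(c,cn[cn[:,1]<p[1]-5],6)))
# undisturbed check by scene difference
a=load('scene0');s=cap('scene','s18')
d=cv2.GaussianBlur(cv2.absdiff(a['im'],s['im']),(5,5),0).max(2)
for nm,(x0,x1,y0,y1) in dict(bottle=(210,255,270,345),stirrer=(365,392,295,375)).items():print(nm,d[y0:y1,x0:x1].max(),d[y0:y1,x0:x1].mean())
for nm,P in dict(cup=[444,190,55],jig=[505.1,-401,78],sq=[514.5,412.5,62],rd=[654,-140.4,62]).items():
    u,v=proj(s,P)[0].round().astype(int);print(nm,u,v,cv2.cvtColor(s['im'],40)[v,u])
E
```

```text
t 44.3 pos [ 653.8 -138.5  195.6] jaw -24.0 w 87.3 q7 -0.53 F [ 0.9  0.9 -0.4]
 world d [ -0.   -1.9 -45.6]  shift tool-now m [-0.0018  0.0007  0.0456]  shift tool-after [-0.0017  0.0007  0.0456]  turn [ 0.008 -0.014  0.007]
[321.2704019  224.97871054]
1 [ 289  193   65   63 3178]
lid (array([ 653.1, -140. ]), 32.4)
[ 278  170   88  108 7167]
mat far half (array([ 653.9, -140. ]), 51.3)
bottle 55 9.650074074074075
stirrer 9 7.203703703703703
cup 431 194 [17 22 81]
jig 205 239 [ 0  0 54]
sq 522 202 [ 15 152 121]
rd 321 278 [ 15 162 121]
```

```bash
python3 - <<'E'
from h import *
a=load('scene0')['im'];b=load('s18')['im']
for nm,(x0,x1,y0,y1) in dict(bottle=(210,255,270,345),stirrer=(365,392,295,375)).items():
    r=cv2.matchTemplate(b[y0-6:y1+6,x0-6:x1+6],a[y0:y1,x0:x1],cv2.TM_CCOEFF_NORMED);m=cv2.minMaxLoc(r);print(nm,m[1],np.array(m[3])-6)
print(bot.finish_job())
E
```

```text
bottle 0.9444076418876648 [0 0]
stirrer 0.9968421459197998 [0 0]
the job is handed in; nothing more can be done
None
```

Both stacks are apart and all four things stand upright on their own places. I handed the job in at about 44 s, with the gripper open and clear of everything.

| Thing | Place | Offset from the middle at the last check |
|---|---|---|
| Cup | Saucer | Under 1 mm |
| Jigger | Smallest bar mat | Under 1 mm |
| Square canister | Square mat | About 1 mm; both angles about 65.6°, so sides parallel to the mat's |
| Round canister | Round mat | About 1 mm |

Each offset was measured from above just after that thing was set down. At the end I only sampled all four spots in the scene image and did not measure them again. The bottle and stirrer matched their starting images with no shift; the bottle's match was weaker (0.94), which I put down to the arm's shadow.

**What went wrong or disagreed:**
- **First grasp missed:** the real fingertips sit about 31 mm behind the reported TCP, so the first try closed above the cup without touching it. I used that offset for every later grasp.
- **Force reading:** it did not show light contact. The gripper slid down about 15 mm around the cup after it was already standing. After that I judged set-down by height and by the arm stalling.
- **Square mat re-fit:** after placing, the fit of the whole mat was spoiled by a shadow. The square canister's offset is therefore measured against the clean fit made just before.
- **Round canister grip:** the gripper read 64.5 mm on the 66 mm canister. It was held level and came down flat.

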